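# Turn an oiled carving over in the waxing clip and stand it on display

## Robot

A 6-joint arm with a two-finger parallel gripper is mounted at the origin on the work surface. World frame = base frame: x ahead of the robot, y to its left, z up, the work surface at z = 0. Lengths are in m, angles in rad, forces in N, time in s.
With the tool pointing down it reaches from about 0.275 to 0.825 m from the base axis. Payload 5.2 kg.
Tool frame: the origin (TCP) lies midway between the tips of the shut fingers; the grasp point (between the pads) lies 19 mm behind it; z points along the fingers, y is the line along which they close (so a half turn about z gives the same grasp; the last joint's range is limited). The gripper opens to 93 mm and grips with 3 to 60 N. Pads are 15 mm wide; open, the fingers measure 128 mm over their backs; the gripper's body (75 mm by 188 mm) begins 65 mm behind the grasp point.
Start: joints at [-1.518, 0.259, 1.535, -0, 1.348, -0.203], TCP at [0.139, -0.532, 0.183] pointing down, gripper open.
Joint ranges: [-3.14, 3.14], [-0.91, 2.08], [0.19, 2.58], [-1.22, 4.36], [0.22, 2.71], [-3.12, 3.12]. Speed limits (rad/s): [2.57, 2.57, 3.14, 3.14, 3.14, 3.14].

## Interface

Orientations are given as [roll, pitch, yaw] about the fixed x, y, z axes, in that order (R = Rz(yaw) Ry(pitch) Rx(roll)).
In Python, from bench import monitor, snapshot, get_calibration, workorder gives the robot as it stands.
- The arm moves only by the tool servo_tool, never from a script. Its argument "plan" is a list of rows, each a list of 7 numbers: the shift along the tool's x, y, z normalised to -1 to 1, where 1 is 0.5 m, then the turn, a rotation vector about the tool's x, y, z normalised to -1 to 1, where 1 is 180 degrees, then the opening, from 0 (shut) to 1 (fully open). In form: [[tx, ty, tz, ax, ay, az, grip], ...]. A call has 1 to 12 rows; each row is the pose to reach, as a shift and turn from the pose commanded when the call began, along the tool's axes at that moment, turning the shorter way round; what a row does not reach only later rows make up. A row lasts 1/10 s, in which the tool goes at most 50 mm and 8.59 degrees, less where a joint would pass 70% of its speed; a pose out of reach is approached as far as the arm can. A call with a number of a shift or a turn outside -1 to 1 is refused whole. A call with a gripper value outside its range is refused whole. The fingers move at their own pace and stop on an object; "squeeze" is the grip in N (left out, the last holds). Time passes only in rows, so rows that repeat a pose let the fingers close. It gives the time, the measured TCP pose, the force, the opening and the grip force at its end, in the units of the state.
- monitor.observe(): the state, without advancing time (a new reading comes with each control period).
- snapshot(name): name is "side" or "top" or "wrist"; returns the picture (420x560x3 uint8, blue, green, red); there is no depth.
- get_calibration(name): a dict with "fx", "fy", "cx", "cy" (pixels), "dist" ([k1, k2, p1, p2, k3] as OpenCV has them; the pictures are not rectified), "rvec" (rotation vector, rad) and "tvec" (3), from world to camera coordinates, as OpenCV has them. Camera axes: x right, y down, z forward; pixel columns grow to the right and rows downward; lengths in m; the calibration is good to about 2 mm. A picture is of the moment at which its call begins: read the wrist's pose just before it. get_calibration takes no time and is no camera call; for the wrist camera it gives the pose at the moment of the call.
- workorder.job_done(): hands the job in; it is judged then, once.
The state is a dict: "t": time; "joint_pos": joint angles; "dq": joint speeds; "joint_torque": joint torques, N m; "tcp_pos": TCP position; "eef_rot": TCP orientation; "ft_force": force on the tool from outside, world axes, zero at the start; "wrist_torque": the same for the moment, N m; "opening": opening from 0.0 (shut) to 1.0 (fully open); "gripper_force": force on a finger pad.
Only numpy, scipy, OpenCV 4.12 (cv2) and the standard library are available. Lean on these libraries where they do the work, as an engineer would, in place of code of your own. Each camera call takes 0.05 s, during which the arm holds its last target. There are 200 camera calls.

## Task

The oiled carvings have dried head-down on the sloping rack. Take the one with the round foot and turn it over with the help of the spring clip on the waxing stand: press its waist home between the jaws, let go of it, then take hold of it afresh. Set it down gently, upright on its foot, in the middle of the empty plinth and let go; never let it drop onto the table, and leave the other carvings, the wax tin and the bangle where they are.

Things in the scene. Friction and masses are not known exactly. Their poses are not given: they have to be found in the camera images.
- figure_mid (a point): The carving to turn: slender dark-wood standing woman, round in section, 196 mm from sole to crown, 0.13 kg, with a ROUND foot. Point on her axis 98 mm from the sole; z axis from sole to crown. Weight acts about 100 mm from the sole. Starts head-down on the rack, axis 45 degrees off vertical, foot uppermost; the dowels under her end 80 mm from the sole, so skirt and foot stand clear all round.
- figure_waist (a point): Same carving: middle of her waist, on the axis 104 mm from the sole, axes as figure_mid. The waist is 22 mm across, from 87 to 120 mm from the sole, between hips 30 mm across (78 to 86 mm) and chest 30 mm across (122 to 163 mm). Above: neck 18 mm across, head 29 mm across up to 196 mm.
- figure_sole (a point): Same carving: centre of her sole, axes as figure_mid. Foot disc 52 mm across, 10 mm thick; above it the skirt, 24 mm across from 18 to 76 mm from the sole.
- neighbour_mid (a point): The other carving on the rack, of the same length, thickness and wood but with a SQUARE foot 46 mm wide: point half-way up its axis, z axis from sole to crown. It lies 110 mm beside the first; which lane holds which varies. It stays on the rack.
- rack: Plywood drying rack, fixed; origin under the middle of its 190 x 230 mm foot board, z up. Two lanes, 55 mm either side of its middle in y, each a pair of 10 mm dowels sloping at 45 degrees and rising towards its +x; the heads rest on a ledge at the low end. Highest part about 125 mm up; the carvings' feet rise to 210 mm.
- clip_seat (a point): Sprung steel clip on the waxing stand, fixed: two 20 mm long jaws with flared lips over a 24 mm long floor. Point on the axis of a waist that is fully home, 125 mm above the table. x axis: along the held carving, sloping 20 degrees DOWN towards +x; y: level, across the jaws; z: out of the mouth. Mouth 15 mm wide, 9 mm along +z; lips rise to 19 mm and are 41 mm apart outside.
- stand: The waxing stand, fixed: foot 130 x 100 x 20 mm, post 26 x 34 mm under the clip; origin under the foot's middle, z up, x as the clip's downhill way. A waist goes in along the clip's -z and out along +z, taking 3 to 6 N in and 7 to 15 N out; the clip holds the carving unaided at 20 degrees to the level. Foot downhill, the turn is about 65 degrees from rack to clip and 70 from clip to standing.
- plinth_top (a point): Centre of the top face of the empty display plinth, a pale wooden slab 110 x 110 mm, 18 mm thick, fixed on the table, z up.
- elephant: Carved elephant, 110 mm long, 75 mm tall, loose; origin under its middle. A bystander.
- wax_tin: Flat round aluminium wax tin, 72 mm across, 34 mm tall, loose; origin at the middle of its underside. A bystander.
- bangle: Wooden bangle lying flat, 74 mm across, 14 mm high, loose; origin at the middle of its underside. A bystander.
- table: The white stall table, top at z = 0.

How it is judged:
On the way:
1. The round-footed carving sits with its waist fully home in the clip, and the gripper has let go of it (distance between figure_waist and clip_seat below 0.012 m and z of figure_waist in the frame of clip_seat below 0.004 m and angle between the z axis of figure_waist and the x axis of clip_seat, either way round below 0.15 rad and contact force between figure and the fingers below 0.1 N), for 0.3 s.
At the end, for the whole second after the job is handed in: The round-footed carving stands upright (within 4.5 degrees) on its sole on the plinth's top, its axis within 20 mm of the plinth's centre, at rest and released; the other carving is still on the rack (angle between figure_mid's own z axis and vertical below 0.08 rad and horizontal distance between figure_sole and plinth_top below 0.02 m and z of figure_sole in the frame of plinth_top between -0.004 and 0.004 m and linear speed of figure below 0.02 m/s and contact force between figure and the fingers below 0.1 N and distance of neighbour_mid from where it was at the start of the episode below 0.02 m); the robot touches nothing.
It fails at once if the carving drops onto the table (contact force between figure and table above 0.3 N).
It fails at once if the carving is banged down on the plinth (contact force between figure and plinth above 100 N).
It fails at once if the carving is let fall (it moves at over 0.3 m/s with no finger on it) (contact force between figure and the fingers below 0.1 N and linear speed of figure above 0.3 m/s).
It fails at once if the other carving is disturbed on the rack (distance of neighbour_mid from where it was at the start of the episode above 0.02 m).
It fails at once if the elephant, the wax tin or the bangle is pushed about (distance of any of elephant, wax_tin, bangle from where it was at the start of the episode above 0.025 m).
It also fails if it takes over 67 s, if anything falls off the work surface, if the arm or the gripper's body presses on something with over 40 N, if the wrist force passes 120 N, or if a joint passes its speed limit or range.

## Working session

There is one attempt and no reset: what is moved stays moved. The work goes in short steps, Python scripts to look and compute and a tool call to move; the robot and the scene stay as the last step left them, time stands still between calls to the robot, and variables do not carry over. Pictures are saved under pics/ and viewed, at most 10 in all, crops included, and the job is handed in when it is done.

Besides the shell and the picture viewer there is one more tool, called after "Call:" in YAML: its name, and indented under it one key for each argument. servo_tool: Moves the arm, as the interface text tells. Scaled input: -1 to 1 covers 0.5 m each way for a shift and 180 degrees each way for a turn. Its arguments: {"type":"object","properties":{"plan":{"type":"array"},"squeeze":{"type":"number"}},"required":["plan"]}

```bash
mkdir -p pics; ls; python3 - <<'E'
from bench import monitor, snapshot, get_calibration
import cv2
print(monitor.observe())
for n in ["side","top","wrist"]:
    c=get_calibration(n); print(n,c)
    cv2.imwrite(f"pics/{n}0.png",snapshot(n))
E
```

```text
pics
{'t': 0.0, 'joint_pos': array([-1.51781265e+00,  2.59325218e-01,  1.53606996e+00,  3.13287859e-05,
        1.34803877e+00, -2.02837450e-01]), 'dq': array([-5.78947072e-04, -9.56614389e-04, -9.36505916e-04,  9.94769835e-05,
        6.50136953e-04,  1.40808727e-03]), 'joint_torque': array([-4.56077005e-04, -4.37311399e+01, -2.83998835e+01,  7.18677370e-02,
        4.13957576e-02, -1.43905463e-04]), 'tcp_pos': array([ 0.13915345, -0.53146686,  0.18263264]), 'eef_rot': array([-3.13979526e+00, -4.00843513e-04,  2.55813815e-01]), 'ft_force': array([ 0.10898667, -0.27558388,  0.39038101]), 'wrist_torque': array([-0.00129364, -0.0274063 , -0.0052734 ]), 'gripper_force': 0.0, 'opening': 0.9998026839831666}
side {'fx': 498.1644057273368, 'fy': 498.1644057273368, 'cx': 280.63591649555417, 'cy': 217.05572619543662, 'dist': array([-0.10844983,  0.        ,  0.        ,  0.        ,  0.        ]), 'rvec': array([ 0.12169214, -2.7255174 ,  1.43095397]), 'tvec': array([0.58417047, 0.10962722, 1.21835489])}
top {'fx': 535.1580778925107, 'fy': 535.1580778925107, 'cx': 281.4840200299396, 'cy': 206.30432047124046, 'dist': array([-0.14898132,  0.        ,  0.        ,  0.        ,  0.        ]), 'rvec': array([ 2.16723758, -2.1913101 ,  0.08265821]), 'tvec': array([0.00780511, 0.59436562, 1.18462955])}
wrist {'fx': 313.2103351156197, 'fy': 313.2103351156197, 'cx': 278.30926969641547, 'cy': 213.1798423701354, 'dist': array([-0.06925483,  0.        ,  0.        ,  0.        ,  0.        ]), 'rvec': array([-2.32586512,  1.79478335,  0.22342833]), 'tvec': array([-0.55032531, -0.02597488,  0.38888952])}
```

View pics/top0.png

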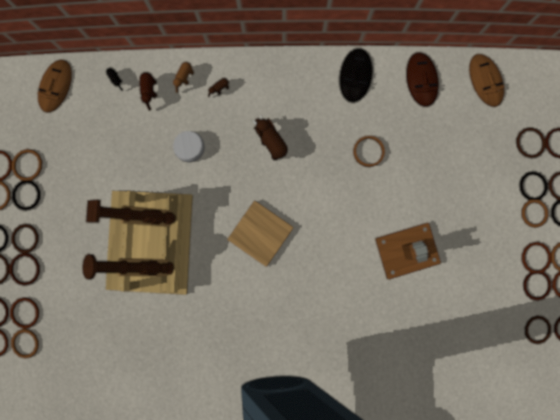

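View pics/side0.png

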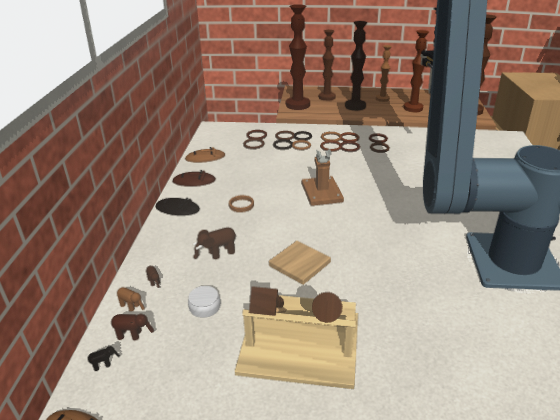

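The top view shows the round-footed carving in the lower lane (foot at 90,267), the square-footed one at (93,211), the plinth at (261,233), the stand at (408,250), the tin at (188,146), the elephant at (270,138) and the bangle at (369,151). The side view shows the disc foot at (327,307) and the clip at (322,160).

```bash
cat > h.py <<'E'
import numpy as np, cv2
from bench import monitor, snapshot, get_calibration
from scipy.spatial.transform import Rotation as Ro
def cam(n):
    c=get_calibration(n); K=np.array([[c['fx'],0,c['cx']],[0,c['fy'],c['cy']],[0,0,1]])
    return K,np.array(c['dist']),np.array(c['rvec']),np.array(c['tvec'])
def ray(C,uv):
    K,d,r,t=C; R=cv2.Rodrigues(r)[0]
    p=cv2.undistortPoints(np.array(uv,float).reshape(-1,1,2),K,d).reshape(-1,2)
    D=np.c_[p,np.ones(len(p))]@R; return -R.T@t, D/np.linalg.norm(D,axis=1)[:,None]
def onz(C,uv,z):
    o,D=ray(C,uv); z=np.atleast_1d(z); return o+D*((z-o[2])/D[:,2])[:,None]
def tri(C1,u1,C2,u2):
    o1,d1=ray(C1,u1);o2,d2=ray(C2,u2);d1=d1[0];d2=d2[0]
    s=np.linalg.lstsq(np.c_[d1,-d2],o2-o1,rcond=None)[0]
    a=o1+s[0]*d1;b=o2+s[1]*d2; return (a+b)/2,np.linalg.norm(a-b)
def proj(C,P): 
    K,d,r,t=C; return cv2.projectPoints(np.array(P,float).reshape(-1,1,3),r,t,K,d)[0].reshape(-1,2)
E
python3 - <<'E'
from h import *
t=cv2.imread('pics/top0.png');s=cv2.imread('pics/side0.png')
def cr(im,x,y,w,h,k): return cv2.resize(im[y:y+h,x:x+w],None,fx=k,fy=k,interpolation=cv2.INTER_CUBIC)
a=cr(t,75,180,130,125,3);b=cr(t,360,210,130,80,3);c=cr(s,230,280,135,110,3);d=cr(s,290,140,65,70,4)
W=np.zeros((600,800,3),np.uint8)
W[:375,:390]=a[:375];W[:240,400:790]=b;W[250:580,395:800]=c;W[320-0:600,0:260]=d
cv2.imwrite('pics/mos.png',W)
C=cam('top')
# plinth: corners by colour
hsv=cv2.cvtColor(t,cv2.COLOR_BGR2HSV)
m=((hsv[...,1]>90)&(hsv[...,2]>90)).astype(np.uint8)*255
cnt,_=cv2.findContours(m,cv2.RETR_EXTERNAL,cv2.CHAIN_APPROX_NONE)
for k in cnt:
    if cv2.contourArea(k)>800:
        r=cv2.minAreaRect(k);b=cv2.boxPoints(r);print(r,cv2.contourArea(k))
        for z in (0.018,): print(np.round(onz(C,b,z),4).tolist())
E
```

```text
((407.50164794921875, 250.60552978515625), (42.57308578491211, 55.420413970947266), 73.1416015625) 1551.5
[[0.5198, -0.2095, 0.018], [0.5547, -0.333, 0.018], [0.4612, -0.3593, 0.018], [0.4272, -0.2359, 0.018]]
((137.0, 239.5), (41.0, 58.0), 90.0) 1978.5
[[0.57, 0.4013, 0.018], [0.5687, 0.2651, 0.018], [0.4755, 0.2649, 0.018], [0.4758, 0.4005, 0.018]]
((260.1206970214844, 233.05172729492188), (47.639923095703125, 47.84592819213867), 34.50851821899414) 2185.5
[[0.5214, 0.1255, 0.018], [0.6103, 0.0634, 0.018], [0.548, -0.025, 0.018], [0.4598, 0.0372, 0.018]]
((147.957763671875, 242.50347900390625), (80.18159484863281, 98.46012878417969), 2.411029815673828) 1334.5
[[0.4071, 0.4055, 0.018], [0.6333, 0.3975, 0.018], [0.6231, 0.2097, 0.018], [0.3998, 0.2194, 0.018]]
```

View pics/mos.png

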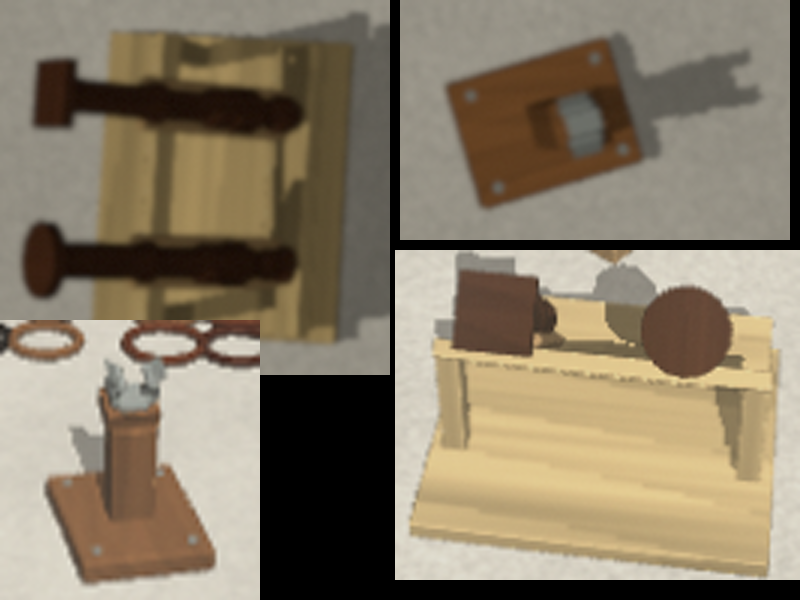

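The mosaic shows the disc sole face-on at side (327,307), the two lanes nearly parallel to world y with their feet at +y, and the clip above the middle of its stand. I still need the downhill side, so I'll check the wrist view.

```bash
python3 - <<'E'
from h import *
T=cam('top');S=cam('side')
t=cv2.imread('pics/top0.png');s=cv2.imread('pics/side0.png')
for n,C in(('top',T),('side',S),('wrist',cam('wrist'))): print(n,ray(C,[[280,210]])[0].round(3),ray(C,[[280,210]])[1].round(3))
# sole in side: dark blob
g=cv2.cvtColor(s,cv2.COLOR_BGR2HSV)
m=((g[...,2]<110)&(g[...,1]>70)).astype(np.uint8)*255
m=cv2.morphologyEx(m,cv2.MORPH_OPEN,cv2.getStructuringElement(cv2.MORPH_ELLIPSE,(9,9)))
k=[c for c in cv2.findContours(m,0,1)[0] if cv2.pointPolygonTest(c,(327,307),False)>0][0]
e=cv2.fitEllipse(k);print('sole side',e)
# dark in top
g=cv2.cvtColor(t,cv2.COLOR_BGR2HSV)
m=((g[...,2]<85)&(g[...,1]>90)).astype(np.uint8)*255
for c in cv2.findContours(m,0,1)[0]:
    if cv2.contourArea(c)>100: print(cv2.boundingRect(c),cv2.contourArea(c),cv2.minAreaRect(c))
# row centres of mask along figure columns
for x in range(82,182,4):
    r=np.flatnonzero(m[245:292,x]); 
    if len(r): print(x,r.min()+245,r.max()+245,end=' | ')
print()
for u in ([86,267],[87.5,267],[89,267]):
    print(u,tri(S,[e[0]],T,[u]), onz(T,[u],.192))
ed=np.array([[355,45],[335,340],[110,35],[350,42]])/3+[75,180]
print(onz(T,ed,[.015,.015,.1,.015]).round(4).tolist())
# clip gray in top and side
gr=((g[...,1]<60)&(g[...,2]>60)).astype(np.uint8)
c=cv2.connectedComponentsWithStats(gr[235:270,405:432]);print('clip top',c[2],c[3]+[405,235])
E
```

```text
top [ 0.499 -0.002  1.228] [[ 0.072  0.006 -0.997]]
side [0.476 0.993 0.791] [[ 0.092 -0.827 -0.555]]
wrist [ 0.207 -0.515  0.383] [[-0.226 -0.065 -0.972]]
sole side ((326.2385559082031, 307.0205993652344), (28.25434684753418, 29.017742156982422), 97.39391326904297)
(526, 316, 24, 27) 477.5 ((537.5, 329.0), (26.0, 23.0), 90.0)
(10, 298, 29, 58) 672.0 ((30.57044219970703, 323.8383483886719), (55.612884521484375, 28.27654266357422), 60.42216110229492)
(522, 242, 38, 58) 1321.5 ((540.851806640625, 270.2765808105469), (57.20634078979492, 36.119815826416016), 86.18592071533203)
(402, 242, 12, 18) 117.0 ((407.5, 250.5), (17.0, 11.0), 90.0)
(421, 237, 17, 22) 143.0 ((429.8056640625, 246.7144775390625), (20.45232582092285, 11.546503067016602), 68.74949645996094)
(0, 225, 39, 60) 1263.0 ((19.0, 254.5), (59.0, 38.0), 90.0)
(83, 194, 96, 88) 2789.0 ((130.48284912109375, 235.91709899902344), (92.57938385009766, 87.58360290527344), 2.353296995162964)
(0, 150, 42, 59) 200.5 ((20.7463436126709, 178.8829345703125), (57.0346565246582, 41.66716003417969), 88.21009063720703)
(517, 128, 43, 30) 670.0 ((
[... 2295 characters left out ...]
60 281 | 166 256 275 | 170 245 273 | 174 245 269 | 
[86, 267] (array([0.46686811, 0.38754497, 0.19193863]), np.float64(0.0031589253035105114)) [[0.46529   0.3875146 0.192    ]]
[87.5, 267] (array([0.46682241, 0.38528736, 0.18970386]), np.float64(0.0031970183054049377)) [[0.46529736 0.3844225  0.192     ]]
[89, 267] (array([0.46677639, 0.38302243, 0.18746187]), np.float64(0.0032355897027446573)) [[0.46530436 0.38133374 0.192     ]]
[[0.6233, 0.2027, 0.015], [0.3997, 0.2183, 0.015], [0.6241, 0.3667, 0.1], [0.6257, 0.2066, 0.015]]
clip top [[  0   0  27  35 704]
 [  8   6  15  21 223]
 [ 18  32   9   3  18]] [[416.92045455 251.95738636]
 [420.60089686 250.8161435 ]
 [428.         268.33333333]]
```

View pics/wrist0.png

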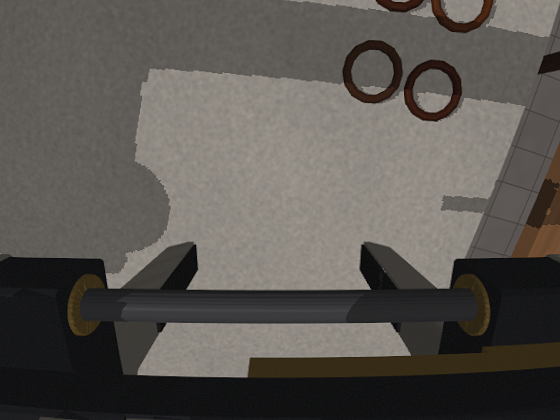

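The wrist view shows only table and the open fingers at the bottom, so the camera looks along the tool and its image top is tool +x. I'll move beside the stand and look at the clip's slope from there.

Call:
servo_tool:
  plan:
    - [0.1, -0.05, -0.03, 0, 0.05, 0, 1]
    - [0.2, -0.1, -0.034, 0, 0.1, 0, 1]
    - [0.3, -0.15, -0.034, 0, 0.15, 0, 1]
    - [0.4, -0.2, -0.034, 0, 0.2, 0, 1]
    - [0.5, -0.25, -0.034, 0, 0.25, 0, 1]
    - [0.606, -0.3, -0.034, 0, 0.306, 0, 1]
    - [0.606, -0.3, -0.034, 0, 0.306, 0, 1]
    - [0.606, -0.3, -0.034, 0, 0.306, 0, 1]
    - [0.606, -0.3, -0.034, 0, 0.306, 0, 1]
    - [0.606, -0.3, -0.034, 0, 0.306, 0, 1]
    - [0.606, -0.3, -0.034, 0, 0.306, 0, 1]

```text
t: 1.25
tcp_pos: [0.394, -0.3118, 0.2008]
eef_rot: [3.137, -0.96, 0.259]
ft_force: [-0.5, -0.5, 0.3]
opening: 0.998
gripper_force: 0.0
```

```bash
python3 - <<'E'
from h import *
C=cam('wrist');im=snapshot('wrist');print([x.tolist() for x in C])
print(ray(C,[[280,210]]))
T=cam('top')
print('clip',onz(T,[[420,251]],.132),'axis',onz(T,[[98,266.5],[118,266.5],[150,267.2],[170,267.7]],[.179,.154,.1,.067]+np.zeros(4)).round(4).tolist())
print(proj(C,[[.491,-.284,.125],[.491,-.284,.02]]))
cv2.imwrite('pics/w1.png',im); 
S=cv2.imread('pics/side0.png')
E
```

```text
[[[313.2103351156197, 0.0, 278.30926969641547], [0.0, 313.2103351156197, 213.1798423701354], [0.0, 0.0, 1.0]], [-0.06925482916645147, 0.0, 0.0, 0.0, 0.0], [1.9951835791592574, -1.5381261553306265, 0.5762794609336188], [-0.4028671344843551, 0.37674172863523253, 0.16281880725374692]]
(array([ 0.27453493, -0.34324786,  0.37088772]), array([[ 0.64179351,  0.15968909, -0.75006699]]))
clip [[ 0.49015925 -0.28367321  0.132     ]] axis [[0.4659, 0.3675, 0.179], [0.4652, 0.3341, 0.154], [0.4619, 0.2813, 0.1], [0.4596, 0.2452, 0.067]]
[[275.14056869 204.60883402]
 [275.47683472 258.34401982]]
```

View pics/w1.png

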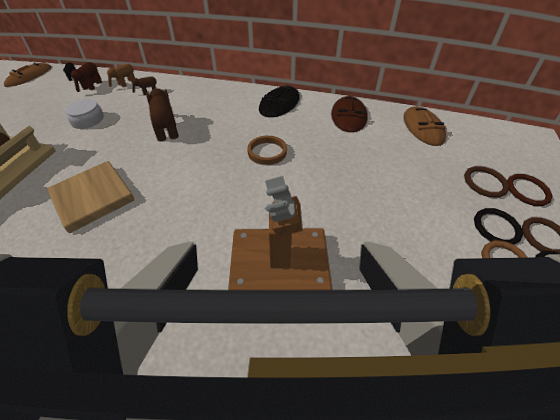

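The clip's lips (275,183) lean to image left of its base (282,213). So downhill is toward +y, along (-0.27, 0.963). I'll check the seat estimate with overlays in all three views.

```bash
cat >> h.py <<'E'
hd=np.array([-.27,.963,0]);hd/=np.linalg.norm(hd);c20,s20=np.cos(np.pi/9),np.sin(np.pi/9);Z=np.array([0,0,1.])
cx=c20*hd-s20*Z; cz=s20*hd+c20*Z; cy=np.cross(cz,cx); seat=np.array([.4905,-.284,.125])
E
python3 - <<'E'
from h import *
W=np.zeros((600,800,3),np.uint8)
wc=[np.array([[313.2103351156197,0,278.30926969641547],[0,313.2103351156197,213.1798423701354],[0,0,1]]),np.array([-.06925483,0,0,0,0]),np.array([1.9951835791592574,-1.5381261553306265,.5762794609336188]),np.array([-.4028671344843551,.37674172863523253,.16281880725374692])]
def pt(x,y,z): return seat+(x*cx+y*cy+z*cz)/1000
P=[pt(x,y,19) for x in(-10,10) for y in(-20.5,20.5)]
Q=[pt(x,0,-11) for x in(-12,12)]
k=7
for (n,C,ox,oy,X,Y) in (('top0',cam('top'),395,230,0,0),('side0',cam('side'),300,142,400,0),('w1',wc,250,165,0,300)):
    im=cv2.imread(f'pics/{n}.png')[oy:oy+42,ox:ox+56]
    im=cv2.resize(im,None,fx=k,fy=k,interpolation=cv2.INTER_NEAREST)
    for p,col in [(p,(0,0,255)) for p in P]+[(q,(0,255,0)) for q in Q]+[(seat,(255,0,0))]:
        u=(proj(C,p)[0]-[ox,oy]+.5)*k; cv2.circle(im,tuple(int(v) for v in u),4,col,2)
    W[Y:Y+294,X:X+392]=im
cv2.imwrite('pics/clip.png',W)
E
```

```text
(no output)
```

View pics/clip.png

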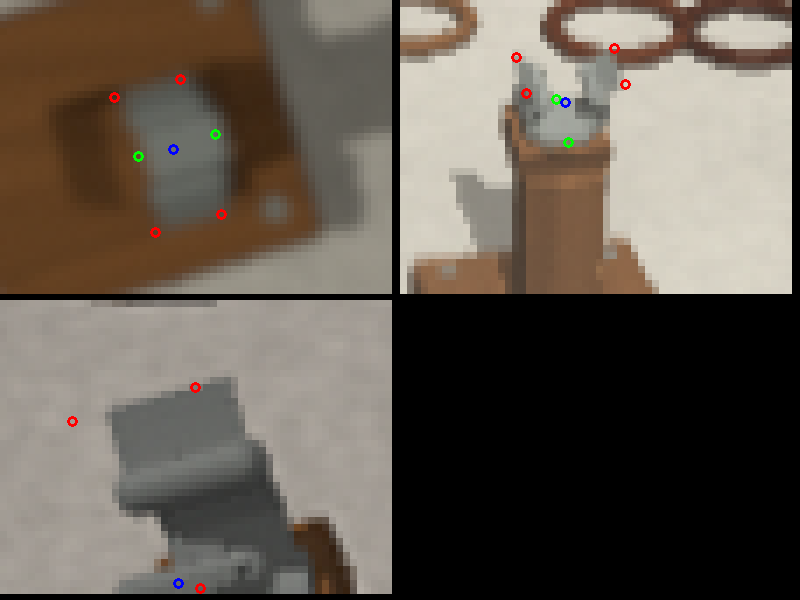

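The overlay puts the real clip about 3-5 mm uphill (-y) of my estimate: the far lip edge runs top (412,243)-(421,239.5), wrist (265,180)-(283,176). I'll triangulate it.

```bash
cat >> h.py <<'E'
wc=[np.array([[313.2103351156197,0,278.30926969641547],[0,313.2103351156197,213.1798423701354],[0,0,1]]),np.array([-.06925483,0,0,0,0]),np.array([1.9951835791592574,-1.5381261553306265,.5762794609336188]),np.array([-.4028671344843551,.37674172863523253,.16281880725374692])]
E
python3 - <<'E'
from h import *
T=cam('top');S=cam('side')
for a,b in (([264.8,180.2],[411.9,242.6]),([283.1,175.6],[420.9,239.5])):
    p,e=tri(wc,[a],T,[b]); print(p.round(4),round(e,4),'clip frame',np.round((np.array([cx,cy,cz])@(p-seat))*1000,1))
# plane check: intersect wrist / top rays with lip height z=.143
for z in(.139,.143,.147): print(z,onz(wc,[[264.8,180.2],[283.1,175.6]],z).round(4).tolist(),onz(T,[[411.9,242.6],[420.9,239.5]],z).round(4).tolist())
# consistency of wrist calibration: foot screws/corners of the stand and plinth
w=cv2.imread('pics/w1.png');g=cv2.cvtColor(w,cv2.COLOR_BGR2HSV)
m=((g[...,1]>90)&(g[...,2]>90)).astype(np.uint8)*255
for k in cv2.findContours(m,0,1)[0]:
    if cv2.contourArea(k)>1500:
        a=cv2.approxPolyDP(k,6,True).reshape(-1,2).astype(float);print(a.tolist(),onz(wc,a,.0185).round(4).tolist())
E
```

```text
[ 0.5084 -0.2665  0.1398] 0.0029 clip frame [  6.2 -21.9  18. ]
[ 0.5145 -0.2846  0.1451] 0.0039 clip frame [-13.5 -22.9  16.5]
0.139 [[0.5102, -0.2674, 0.139], [0.5223, -0.2846, 0.139]] [[0.5077, -0.2654, 0.139], [0.5137, -0.2844, 0.139]]
0.143 [[0.5061, -0.2687, 0.143], [0.5181, -0.2856, 0.143]] [[0.5076, -0.2644, 0.143], [0.5137, -0.2833, 0.143]]
0.147 [[0.5021, -0.27, 0.147], [0.5138, -0.2867, 0.147]] [[0.5076, -0.2635, 0.147], [0.5136, -0.2823, 0.147]]
[[234.0, 231.0], [229.0, 289.0], [330.0, 288.0], [327.0, 270.0], [270.0, 268.0], [268.0, 234.0], [281.0, 226.0], [269.0, 213.0], [268.0, 229.0]] [[0.5209, -0.2151, 0.0185], [0.434, -0.2398, 0.0185], [0.4672, -0.3603, 0.0185], [0.4917, -0.3526, 0.0185], [0.4759, -0.2807, 0.0185], [0.5282, -0.2632, 0.0185], [0.5468, -0.2773, 0.0185], [0.5661, -0.2539, 0.0185], [0.5367, -0.2607, 0.0185]]
[[107.0, 161.0], [48.0, 188.0], [64.0, 226.0], [130.0, 193.0]] [[0.61, 0.0586, 0.0185], [0.5247, 0.1174, 0.0185], [0.4637, 0.0332, 0.0185], [0.5498, -0.0274, 0.0185]]
[[214.0, 49.0], [217.0, 70.0], [290.0, 78.0], [290.0, 56.0]] [[1.1168, 0.0641, 0.0185], [0.9922, 0.0035, 0.0185], [0.9952, -0.1852, 0.0185], [1.1224, -0.1554, 0.0185]]
[[297.0, 20.0], [321.0, 22.0], [329.0, 14.0], [329.0, 23.0], [374.0, 28.0], [367.0, 15.0], [376.0, 11.0], [380.0, 29.0], [388.0, 30.0], [395.0, 0.0], [381.0, 7.0], [378.0, 0.0], [355.0, 7.0], [357.0, 0.0], [349.0, 0.0], [346.0, 11.0], [337.0, 0.0], [298.0, 0.0]] [[1.4222, -0.1096, 0.0185], [1.4253, -0.1913, 0.0185], [1.5207, -0.2047, 0.0185], [1.4234, -0.2186, 0.0185], [1.4226, -0.3671, 0.0185], [1.555, -0.3367, 0.0185], [1.6164, -0.3663, 0.0185], [1.4197, -0.3867, 0.0185], [1.4193, -0.4124, 0.0185], [1.8024, -0.4365, 0.0185], [1.6766, -0.3831, 0.0185], [1.7735, -0.3685, 0.0185], [1.6394, -0.2868, 0.0185], [1.7408, -0.2863, 0.0185], [1.7291, -0.2554, 0.0185], [1.5767, -0.2593, 0.0185], [1.7123, -0.2094, 0.0185], [1.6636, -0.0612, 0.0185]]
```

```bash
python3 - <<'E'
from h import *
T=cam('top');S=cam('side')
s=cv2.imread('pics/side0.png');g=cv2.cvtColor(s,cv2.COLOR_BGR2HSV)
m=((g[...,1]>75)&(g[...,2]>90)).astype(np.uint8)*255
for k in cv2.findContours(m,0,1)[0]:
    x,y,w,h=cv2.boundingRect(k)
    if cv2.contourArea(k)>400 and 225<x+w/2<360 and 150<y+h/2<300:
        a=cv2.approxPolyDP(k,3,True).reshape(-1,2).astype(float);print(a.tolist(),onz(S,a,.018).round(4).tolist())
C=cam('wrist');print('wrist shift since',C[3]-wc[3]);w=snapshot('wrist');g=cv2.cvtColor(w,cv2.COLOR_BGR2HSV)
m=((g[...,1]>90)&(g[...,2]>90)).astype(np.uint8)*255
for k in cv2.findContours(m,0,1)[0]:
    x,y,ww,h=cv2.boundingRect(k)
    if cv2.contourArea(k)>1500 and x<110:
        b=cv2.approxPolyDP(k,6,True).reshape(-1,2).astype(float);p=onz(C,b,.0185);print('plinth w',p.round(4).tolist(),p.mean(0))
print('plinth top',onz(T,[[260.1,233.05]],.018))
E
```

```text
[[296.0, 241.0], [269.0, 263.0], [303.0, 283.0], [330.0, 258.0]] [[0.5492, -0.019, 0.018], [0.6078, 0.0734, 0.018], [0.5215, 0.1385, 0.018], [0.4614, 0.0431, 0.018]]
[[315.0, 157.0], [318.0, 187.0], [315.0, 178.0], [302.0, 180.0], [310.0, 203.0], [342.0, 201.0], [333.0, 178.0], [328.0, 178.0], [329.0, 161.0], [319.0, 163.0]] [[0.5197, -0.4816, 0.018], [0.5028, -0.2897, 0.018], [0.514, -0.3428, 0.018], [0.5532, -0.3278, 0.018], [0.5224, -0.2, 0.018], [0.4315, -0.2172, 0.018], [0.4587, -0.3468, 0.018], [0.474, -0.3456, 0.018], [0.4729, -0.4567, 0.018], [0.505, -0.4407, 0.018]]
wrist shift since [ 2.17326859e-04  1.04700940e-04 -7.30014521e-05]
plinth w [[0.6086, 0.0536, 0.0185], [0.5248, 0.1178, 0.0185], [0.4638, 0.0335, 0.0185], [0.548, -0.0284, 0.0185]] [0.53631347 0.04413644 0.0185    ]
plinth top [[0.53474469 0.05026093 0.018     ]]
```

```bash
cat >> h.py <<'E'
seat=np.array([.492,-.2866,.125])
sole=np.array([.4662,.387,.192]); f=np.array([-.06,-.998,-1.]);f/=np.linalg.norm(f)
def frame(y,z):
    z=z/np.linalg.norm(z); y=y-z*(y@z); y/=np.linalg.norm(y); return np.c_[np.cross(y,z),y,z]
def go(p,R,p0=None,R0=None):
    s=monitor.observe()
    p0=s['tcp_pos'] if p0 is None else p0; R0=Ro.from_euler('xyz',s['eef_rot']).as_matrix() if R0 is None else R0
    v=np.r_[R0.T@(p-p0)/.5,Ro.from_matrix(R0.T@R).as_rotvec()/np.pi]
    print('row',v.round(4).tolist(),'rows>=',round(max(np.linalg.norm(v[:3])*10,np.linalg.norm(v[3:])*180/8.59),1))
    return v
E
cat > g.py <<'E'
from h import *
y=np.cross(f,Z); y/=np.linalg.norm(y); y=y*np.sign(y[0])
d=np.cross(f,y); d*=-np.sign(d[2]); Rg=frame(y,d); pg=sole+.052*f+.019*d
E
python3 - <<'E'
from g import *
print(Rg.round(3),pg.round(4)); go(pg-.11*d,Rg)
E
```

```text
[[ 0.042  0.998  0.042]
 [ 0.706 -0.06   0.706]
 [ 0.707  0.    -0.707]] [0.4648 0.3637 0.1418]
row [0.2787, -1.1226, 0.3295, 0.3068, -0.0478, -0.2567] rows>= 12.0
```

Call:
servo_tool:
  plan:
    - [0.14, -0.56, 0.08, 0.15, -0.024, -0.128, 0.7]
    - [0.14, -0.56, 0.08, 0.15, -0.024, -0.128, 0.7]
    - [0.14, -0.56, 0.08, 0.15, -0.024, -0.128, 0.7]
    - [0.14, -0.56, 0.08, 0.15, -0.024, -0.128, 0.7]
    - [0.14, -0.56, 0.08, 0.15, -0.024, -0.128, 0.7]
    - [0.14, -0.56, 0.08, 0.15, -0.024, -0.128, 0.7]
    - [0.14, -0.56, 0.08, 0.15, -0.024, -0.128, 0.7]
    - [0.14, -0.56, 0.08, 0.15, -0.024, -0.128, 0.7]

```text
t: 2.15
tcp_pos: [0.3941, -0.021, 0.2351]
eef_rot: [3.086, -0.87, 0.918]
ft_force: [0.5, -1.2, 0.4]
opening: 0.702
gripper_force: 0.0
```

```bash
python3 -c "
from g import *
go(pg-.11*d,Rg); print(monitor.observe()['joint_pos'].round(2))"
```

```text
row [0.3423, -0.293, 0.4387, 0.1565, -0.0227, -0.1287] rows>= 6.3
[-1.28 -0.09  2.17  0.71  1.61 -0.78]
```

Call:
servo_tool:
  plan:
    - [0.342, -0.293, 0.439, 0.1565, -0.023, -0.129, 0.7]
    - [0.342, -0.293, 0.439, 0.1565, -0.023, -0.129, 0.7]
    - [0.342, -0.293, 0.439, 0.1565, -0.023, -0.129, 0.7]
    - [0.342, -0.293, 0.439, 0.1565, -0.023, -0.129, 0.7]
    - [0.342, -0.293, 0.439, 0.1565, -0.023, -0.129, 0.7]
    - [0.342, -0.293, 0.439, 0.1565, -0.023, -0.129, 0.7]
    - [0.342, -0.293, 0.439, 0.1565, -0.023, -0.129, 0.7]
    - [0.342, -0.293, 0.439, 0.1565, -0.023, -0.129, 0.7]
    - [0.342, -0.293, 0.439, 0.1565, -0.023, -0.129, 0.7]
    - [0.342, -0.293, 0.439, 0.1565, -0.023, -0.129, 0.7]

```text
t: 3.15
tcp_pos: [0.4613, 0.2845, 0.2197]
eef_rot: [-3.141, -0.786, 1.508]
ft_force: [-0.6, -0.5, -0.8]
opening: 0.699
gripper_force: 0.0
```

```bash
python3 - <<'E'
from g import *
go(pg,Rg); print(monitor.observe()['joint_pos'].round(2))
C=cam('wrist');w=snapshot('wrist')
pts=[sole+s*f for s in (0,.052,.104,.196)]
for p in proj(C,pts): cv2.circle(w,tuple(int(round(v)) for v in p),3,(0,255,0),1)
cv2.imwrite('pics/w2.png',w)
E
```

```text
row [0.0018, -0.0029, 0.2223, 0.0004, -0.0003, -0.0005] rows>= 2.2
[-0.25  0.15  1.9   0.79  1.37 -0.46]
```

View pics/w2.png

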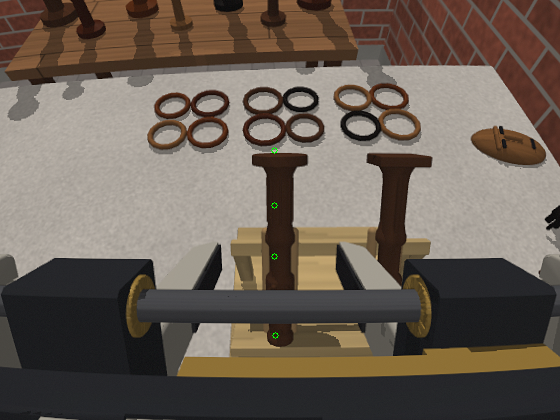

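The figure (axis at column 279) is centred between the fingers (about 215 and 345). The sole rim at row 155 agrees with the prediction at 151, so I'm closing in and gripping.

Call:
servo_tool:
  plan:
    - [0, 0, 0.08, 0, 0, 0, 0.7]
    - [0, 0, 0.16, 0, 0, 0, 0.7]
    - [0, 0, 0.2, 0, 0, 0, 0.7]
    - [0, 0, 0.222, 0, 0, 0, 0.7]
    - [0, 0, 0.222, 0, 0, 0, 0.7]
    - [0, 0, 0.222, 0, 0, 0, 0]
    - [0, 0, 0.222, 0, 0, 0, 0]
    - [0, 0, 0.222, 0, 0, 0, 0]
    - [0, 0, 0.222, 0, 0, 0, 0]
    - [0, 0, 0.222, 0, 0, 0, 0]
  squeeze: 45

```text
t: 4.2
tcp_pos: [0.4653, 0.3642, 0.1419]
eef_rot: [3.141, -0.787, 1.51]
ft_force: [0.4, 0.4, -0.8]
opening: 0.32
gripper_force: 0.0
```

Call:
servo_tool:
  plan:
    - [0, 0, 0, 0, 0, 0, 0]
    - [0, 0, 0, 0, 0, 0, 0]
    - [0, 0, 0, 0, 0, 0, 0]
    - [0, 0, 0, 0, 0, 0, 0]

```text
t: 4.6
tcp_pos: [0.465, 0.3645, 0.1415]
eef_rot: [-3.141, -0.787, 1.51]
ft_force: [-0.3, -1.0, 0.2]
opening: 0.009
gripper_force: 0.0
```

The fingers shut on nothing. I'll look at why.

```bash
python3 - <<'E'
from g import *
s=snapshot('side');t=snapshot('top');w=snapshot('wrist')
W=np.zeros((600,800,3),np.uint8)
a=cv2.resize(s[200:400,200:400],None,fx=2,fy=2);W[:400,:400]=a
W[:300,400:]=cv2.resize(w,(400,300));W[300:600,400:]=cv2.resize(t[150:300,60:260],(400,300))
cv2.imwrite('pics/m3.png',W);cv2.imwrite('pics/s3.png',s);cv2.imwrite('pics/t3.png',t)
print(monitor.observe())
E
```

```text
{'t': 4.75, 'joint_pos': array([-0.06852254,  0.27323125,  1.9649207 ,  0.90303906,  1.1240229 ,
       -0.51310582]), 'dq': array([-0.0013751 , -0.00210966, -0.00190392, -0.00030351,  0.00134835,
        0.00052966]), 'joint_torque': array([-6.35576034e-04, -3.71268904e+01, -2.09909016e+01,  3.16704556e+00,
        1.99174024e+00,  1.06201839e-02]), 'tcp_pos': array([0.46500578, 0.36452988, 0.14152709]), 'eef_rot': array([-3.14095966, -0.78690025,  1.51022585]), 'ft_force': array([0.01160099, 0.45462501, 0.22790822]), 'wrist_torque': array([-0.42235378, -0.0703161 ,  0.02236451]), 'gripper_force': 0.0, 'opening': 0.006775890263837791}
```

View pics/m3.png

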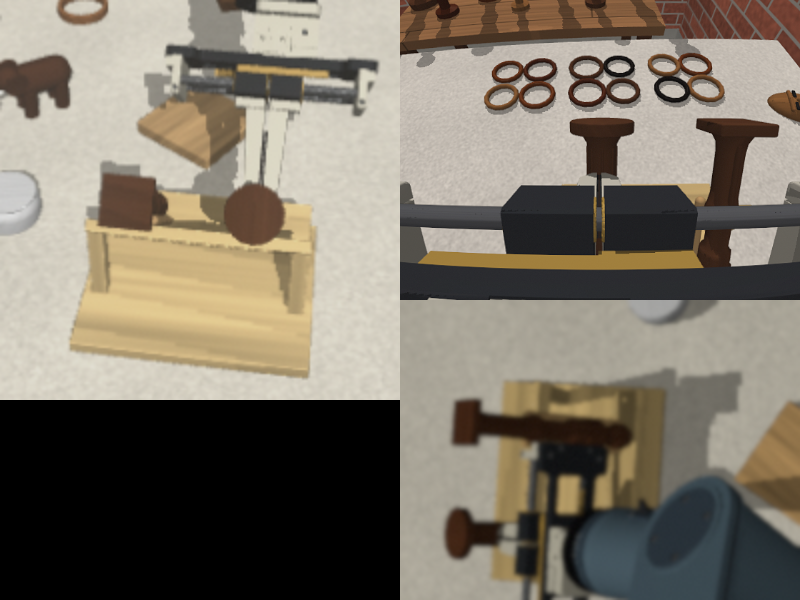

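The carving is undisturbed and the fingers shut just above the skirt. I'll re-measure the carving's distance by size and check where the shut tips project.

```bash
python3 - <<'E'
from g import *
C=cam('wrist');s=monitor.observe();o,_=ray(C,[[280,210]])
print('cam in tool',Ro.from_euler('xyz',s['eef_rot']).as_matrix().T@(o-s['tcp_pos']))
print('tcp px',proj(C,[s['tcp_pos']]), 'predicted sole etc',proj(C,[sole,sole+.03*f,sole+.052*f]))
print('dist cam-sole now',(sole-o)@cv2.Rodrigues(C[2])[0][2])
w=snapshot('wrist');g=cv2.cvtColor(w,cv2.COLOR_BGR2HSV)
m=(g[...,2]<120)&(g[...,1]>70)
for r in range(164,260,6):
    c=np.flatnonzero(m[r,220:340])+220
    print(r,(c.min(),c.max(),len(c)) if len(c) else None,end=' ')
cv2.imwrite('pics/w3.png',cv2.resize(w[150:360,140:420],None,fx=2.8,fy=2.8))
# side: sole width unmorphed
s3=cv2.imread('pics/side0.png');g=cv2.cvtColor(s3,cv2.COLOR_BGR2HSV);m=(g[...,2]<110)&(g[...,1]>70)
for r in range(292,324,3):
    c=np.flatnonzero(m[r,305:350])+305; print(r,(c.min(),c.max()) if len(c) else None,end=' ')
print()
for x in range(80,100,2):
    t=cv2.imread('pics/top0.png')[:,x].astype(int);print(x,t[248:286,2].tolist())
E
```

```text
cam in tool [ 0.06719974  0.00262419 -0.20059363]
tcp px [[274.28506402 236.50313975]] predicted sole etc [[273.34301569 161.75407681]
 [273.50622237 212.53373822]
 [273.62820999 247.33814934]]
dist cam-sole now 0.17915266451423636
164 None 170 (np.int64(238), np.int64(326), 89) 176 (np.int64(238), np.int64(326), 89) 182 (np.int64(238), np.int64(326), 89) 188 (np.int64(245), np.int64(319), 75) 194 (np.int64(259), np.int64(306), 48) 200 (np.int64(262), np.int64(302), 41) 206 (np.int64(261), np.int64(303), 43) 212 (np.int64(261), np.int64(303), 43) 218 (np.int64(261), np.int64(303), 43) 224 (np.int64(261), np.int64(303), 43) 230 (np.int64(262), np.int64(302), 41) 236 (np.int64(262), np.int64(302), 41) 242 (np.int64(262), np.int64(302), 22) 248 (np.int64(278), np.int64(279), 2) 254 (np.int64(278), np.int64(278), 1) 292 None 295 (np.int64(319), np.int64(335)) 298 (np.int64(315), np.int64(338)) 301 (np.int64(313), np.int64(340)) 304 (np.int64(312), np.int64(340)) 307 (np.int64(312), np.int64(340)) 310 (np.int64(312), np.int64(340)) 313 (np.int64(313), np.int64(339)) 316 (np.int64(316), np
[... 1122 characters left out ...]
92 [147, 146, 147, 148, 143, 125, 83, 44, 31, 32, 37, 41, 42, 44, 46, 48, 50, 49, 50, 50, 50, 49, 49, 47, 44, 42, 38, 35, 36, 46, 78, 115, 138, 146, 149, 147, 146, 146]
94 [149, 148, 149, 150, 147, 140, 122, 95, 69, 50, 38, 33, 31, 30, 30, 30, 32, 32, 33, 33, 34, 33, 33, 33, 34, 38, 48, 62, 83, 105, 126, 139, 146, 147, 148, 147, 146, 145]
96 [148, 149, 151, 151, 150, 148, 147, 140, 132, 121, 106, 87, 66, 42, 29, 29, 29, 30, 31, 29, 29, 30, 29, 33, 58, 94, 118, 131, 139, 144, 147, 147, 146, 143, 143, 145, 146, 147]
98 [150, 151, 151, 151, 150, 149, 147, 146, 144, 145, 141, 128, 99, 59, 30, 26, 23, 25, 26, 27, 26, 25, 25, 34, 72, 117, 141, 150, 151, 150, 150, 148, 147, 147, 146, 146, 146, 147]
```

View pics/w3.png

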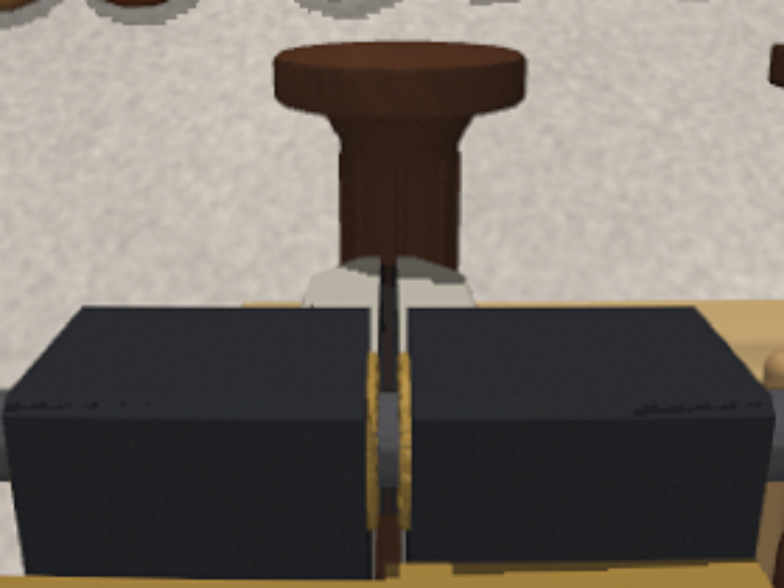

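```bash
python3 - <<'E'
from g import *
T=cam('top');S=cam('side');p=monitor.observe()['tcp_pos']
for z in (0,-.019,-.032,-.05):
    q=proj(T,[p+z*d])[0]; print(z,'top',q.round(1),'mosaic',((q-[60,150])*2+[400,300]).round(),'side',proj(S,[p+z*d])[0].round(1))
t=cv2.imread('pics/t3.png');W=cv2.resize(t[235:295,75:155],None,fx=9,fy=9,interpolation=cv2.INTER_NEAREST)
for z,c in((0,(0,0,255)),(-.032,(0,255,0))):
    q=(proj(T,[p+z*d])[0]-[75,235]+.5)*9; cv2.circle(W,tuple(int(v) for v in q),5,c,2)
cv2.imwrite('pics/t3c.png',W)
E
```

```text
0 top [105.5 266.4] mosaic [491. 533.] side [327.4 318.2]
-0.019 top [109.8 267. ] mosaic [500. 534.] side [328.4 307.5]
-0.032 top [112.7 267.4] mosaic [505. 535.] side [329.  300.2]
-0.05 top [116.9 268. ] mosaic [514. 536.] side [329.8 290.1]
```

View pics/t3c.png

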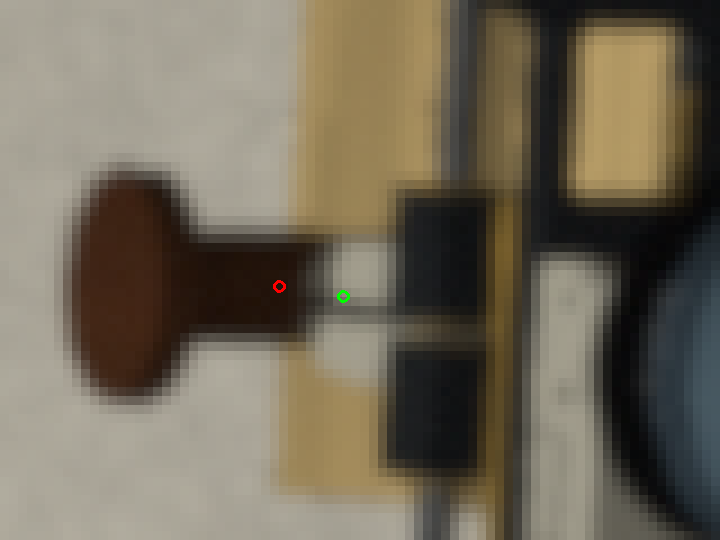

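The top crop shows the shut finger tips ending at the front of the skirt (x≈315/9 in the crop), about 30 mm short of the reported TCP. The wrist view's tip row (242) says the same. I'll open, go 30 mm deeper and close again.

Call:
servo_tool:
  plan:
    - [0, 0, -0.02, 0, 0, 0, 0.6]
    - [0, 0.004, -0.04, 0, 0, 0, 0.6]
    - [0, 0.004, -0.04, 0, 0, 0, 0.6]
    - [0, 0.004, -0.04, 0, 0, 0, 0.6]
    - [0, 0.004, -0.04, 0, 0, 0, 0.6]
    - [0, 0.004, -0.04, 0, 0, 0, 0.6]
    - [0, 0.004, -0.04, 0, 0, 0, 0.6]
    - [0, 0.004, -0.04, 0, 0, 0, 0.6]
    - [0, 0.004, -0.02, 0, 0, 0, 0.6]
    - [0, 0.004, 0.01, 0, 0, 0, 0.6]
    - [0, 0.004, 0.03, 0, 0, 0, 0.6]

```text
t: 5.9
tcp_pos: [0.4673, 0.3757, 0.13]
eef_rot: [-3.14, -0.787, 1.51]
ft_force: [-0.5, -0.3, -0.4]
opening: 0.602
gripper_force: 0.0
```

Call:
servo_tool:
  plan:
    - [0, 0, 0.01, 0, 0, 0, 0.6]
    - [0, 0, 0.02, 0, 0, 0, 0.6]
    - [0, 0, 0.03, 0, 0, 0, 0.6]
    - [0, 0, 0.03, 0, 0, 0, 0.6]

```text
t: 6.3
tcp_pos: [0.4681, 0.3859, 0.12]
eef_rot: [-3.14, -0.787, 1.51]
ft_force: [-0.1, 0.4, 0.1]
opening: 0.6
gripper_force: 0.0
```

Call:
servo_tool:
  plan:
    - [0, 0, 0, 0, 0, 0, 0]
    - [0, 0, 0, 0, 0, 0, 0]
    - [0, 0, 0, 0, 0, 0, 0]
    - [0, 0, 0, 0, 0, 0, 0]
    - [0, 0, 0, 0, 0, 0, 0]
    - [0, 0, 0, 0, 0, 0, 0]
    - [0, 0, 0, 0, 0, 0, 0]
  squeeze: 45

```text
t: 7.0
tcp_pos: [0.4686, 0.3855, 0.1205]
eef_rot: [3.141, -0.787, 1.51]
ft_force: [0.2, -0.6, 0.5]
opening: 0.248
gripper_force: 45.0
```

Gripped (opening 23 mm, 45 N). Lifting clear, then looking.

Call:
servo_tool:
  plan:
    - [0, 0, -0.02, 0, 0, 0, 0]
    - [0, 0, -0.06, 0, 0, 0, 0]
    - [0, 0, -0.12, 0, 0, 0, 0]
    - [0, 0, -0.18, 0, 0, 0, 0]
    - [0, 0, -0.24, 0, 0, 0, 0]
    - [0, 0, -0.24, 0, 0, 0, 0]
    - [0, 0, -0.24, 0, 0, 0, 0]

```text
t: 7.7
tcp_pos: [0.4634, 0.3002, 0.2051]
eef_rot: [3.141, -0.786, 1.51]
ft_force: [0.3, 0.6, -1.2]
opening: 0.248
gripper_force: 45.0
```

```bash
python3 - <<'E'
from g import *
C=cam('wrist');st=monitor.observe();w=snapshot('wrist');cv2.imwrite('pics/w4.png',w)
p=st['tcp_pos'];R=Ro.from_euler('xyz',st['eef_rot']).as_matrix();print(p,st['gripper_force'],st['joint_pos'].round(2))
g=cv2.cvtColor(w,cv2.COLOR_BGR2HSV);m=(g[...,2]<120)&(g[...,1]>70)
for r in range(120,260,8):
    c=np.flatnonzero(m[r,200:360])+200
    print(r,(c.min(),c.max(),len(c)) if len(c) else None,end=' ')
# predicted: axis pt 52mm at tool z=-.049
for zz in(-.049,): 
    print(proj(C,[p+R@np.array([x,0,zz]) for x in (.052,.042,.034,0)]).round(1).tolist())
s=snapshot('side');t=snapshot('top');cv2.imwrite('pics/s4.png',s);cv2.imwrite('pics/t4.png',t)
S=cam('side');T=cam('top')
a=p+R@np.array([0,0,-.049]); pts=[a+R[:,0]*.052,a,a-R[:,0]*.052,a-R[:,0]*.144]
W=np.zeros((600,800,3),np.uint8)
for im,Cc,X in((s,S,0),(t,T,400)):
    u=proj(Cc,pts);o=(u.mean(0)-[50,50]).astype(int).clip(0);o=np.minimum(o,[460,320])
    c=cv2.resize(im[o[1]:o[1]+100,o[0]:o[0]+100],(400,400),interpolation=cv2.INTER_CUBIC)
    for q in u: cv2.circle(c,tuple(int(v) for v in (q-o+.5)*4),3,(0,255,0),1)
    W[:400,X:X+400]=c
W[400:600,:270]=cv2.resize(w,(270,200));cv2.imwrite('pics/m4.png',W)
E
```

```text
[0.4634297  0.30019884 0.20507049] 44.994871616363525 [-0.21  0.17  1.91  0.81  1.32 -0.47]
120 (np.int64(200), np.int64(321), 49) 128 (np.int64(220), np.int64(348), 26) 136 (np.int64(219), np.int64(359), 38) 144 (np.int64(200), np.int64(273), 39) 152 None 160 None 168 None 176 (np.int64(226), np.int64(330), 105) 184 (np.int64(224), np.int64(331), 108) 192 (np.int64(225), np.int64(330), 106) 200 (np.int64(232), np.int64(322), 91) 208 (np.int64(251), np.int64(305), 55) 216 (np.int64(254), np.int64(302), 49) 224 (np.int64(253), np.int64(303), 51) 232 (np.int64(253), np.int64(303), 51) 240 (np.int64(253), np.int64(303), 51) 248 (np.int64(254), np.int64(303), 50) 256 (np.int64(256), np.int64(331), 47) [[272.8, 166.2], [272.9, 186.7], [272.9, 202.7], [273.2, 266.3]]
```

View pics/m4.png

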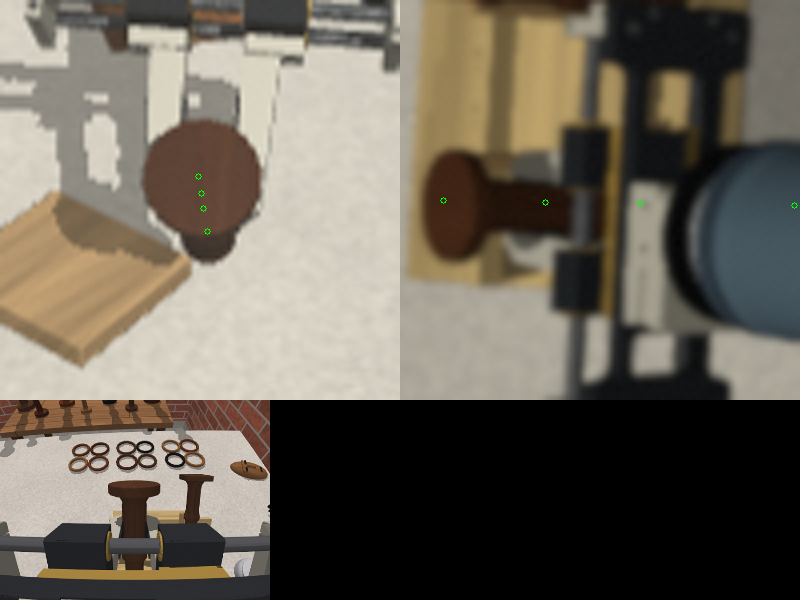

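The carving is held clear of the rack: the sole is at side-crop (202,178) against a predicted (198,176), so it hasn't slipped. I've viewed all the pictures I'm allowed, so from here I measure numerically only. Next is the hover over the clip.

```bash
cat > c.py <<'E'
from h import *
Rc=frame(-cy,-cz); wt=np.array([-.0525,-.0025,-.0496])   # waist in tool
def pc(up,along=0): return seat+cz*up+cx*along-Rc@wt
E
python3 - <<'E'
from c import *
print(pc(.07).round(4),pc(0).round(4)); v=go(pc(.07),Rc); print((v/2).round(3).tolist())
E
```

```text
[ 0.4792 -0.2317  0.1262] [ 0.4857 -0.2548  0.0604]
row [-0.8601, 0.0977, -0.6425, 0.0235, -0.3583, -0.1093] rows>= 10.8
[-0.43, 0.049, -0.321, 0.012, -0.179, -0.055]
```

Call:
servo_tool:
  plan:
    - [-0.04, 0.005, -0.03, 0, -0.02, -0.005, 0]
    - [-0.12, 0.014, -0.09, 0.003, -0.05, -0.015, 0]
    - [-0.2, 0.023, -0.15, 0.005, -0.084, -0.026, 0]
    - [-0.28, 0.032, -0.21, 0.008, -0.117, -0.036, 0]
    - [-0.36, 0.041, -0.27, 0.01, -0.15, -0.046, 0]
    - [-0.44, 0.05, -0.33, 0.012, -0.184, -0.056, 0]
    - [-0.52, 0.06, -0.39, 0.014, -0.217, -0.066, 0]
    - [-0.6, 0.068, -0.45, 0.016, -0.25, -0.076, 0]
    - [-0.68, 0.077, -0.51, 0.019, -0.284, -0.087, 0]
    - [-0.76, 0.086, -0.57, 0.021, -0.317, -0.097, 0]
    - [-0.82, 0.093, -0.61, 0.022, -0.342, -0.104, 0]
    - [-0.86, 0.098, -0.643, 0.0235, -0.358, -0.109, 0]

```text
t: 9.05
tcp_pos: [0.4791, -0.2321, 0.1252]
eef_rot: [-3.14, 0.348, 1.845]
ft_force: [-1.4, 0.0, -1.6]
opening: 0.249
gripper_force: 45.0
```

Call:
servo_tool:
  plan:
    - [0, 0, 0, 0, 0, 0, 0]
    - [0, 0, 0, 0, 0, 0, 0]
    - [0, 0, 0, 0, 0, 0, 0]

```text
t: 9.35
tcp_pos: [0.4803, -0.2314, 0.1273]
eef_rot: [3.14, 0.347, 1.842]
ft_force: [-0.4, 0.7, -0.5]
opening: 0.246
gripper_force: 45.0
```

```bash
python3 - <<'E'
from c import *
st=monitor.observe();p=st['tcp_pos'];R=Ro.from_euler('xyz',st['eef_rot']).as_matrix();print(st['joint_pos'].round(2),st['opening'],st['gripper_force'])
go(pc(.07),Rc)
S=cam('side');T=cam('top')
s=snapshot('side');t=snapshot('top');cv2.imwrite('pics/s5.png',s);cv2.imwrite('pics/t5.png',t)
st=np.array([.0515,-.0025,-.0496]);P=[p+R@(st-[k,0,0]) for k in(0,.052,.104,.14,.18,.196)]
print('pred side',proj(S,P).round(1).tolist());print('pred top',proj(T,P).round(1).tolist())
for n,im,ref in(('side',s,proj(S,P)),('top',t,proj(T,P))):
    ref=ref.mean(0).astype(int)
    g=cv2.cvtColor(im,cv2.COLOR_BGR2HSV);m=((g[...,2]<(110 if n=='side' else 80))&(g[...,1]>80)&(g[...,0]<20)).astype(np.uint8)*255
    x0,y0=ref-60;sub=m[y0:y0+120,x0:x0+120]
    k,l,stt,ce=cv2.connectedComponentsWithStats(sub)
    for i in range(1,k):
        if stt[i,4]>40: print(n,stt[i].tolist()+[int(x0),int(y0)],(ce[i]+[x0,y0]).round(1))
    W=cv2.resize(im[y0:y0+120,x0:x0+120],None,fx=5,fy=5)
E
```

```text
[-0.47  0.16  1.87 -0.33  0.89 -0.56] 0.24581815733508225 44.99433696269989
row [0.0006, -0.0023, 0.0021, 0.0004, -0.0006, -0.0006] rows>= 0.0
pred side [[333.8, 166.2], [329.3, 151.9], [325.1, 138.2], [322.3, 129.1], [319.2, 119.3], [318.0, 115.5]]
pred top [[367.1, 266.9], [392.0, 260.2], [417.5, 253.2], [435.5, 248.2], [455.8, 242.6], [464.0, 240.3]]
side [18, 0, 28, 34, 572, 264, 76] [296.2  94.5]
side [107, 0, 13, 20, 85, 264, 76] [378.7  87.8]
side [13, 11, 7, 12, 53, 264, 76] [280.2  91.9]
side [54, 11, 6, 14, 49, 264, 76] [320.5  92.4]
side [104, 39, 16, 11, 110, 264, 76] [376.5 120.5]
side [12, 55, 18, 9, 57, 264, 76] [284.4 134.6]
side [105, 58, 15, 17, 84, 264, 76] [376.1 140.5]
side [77, 62, 18, 13, 69, 264, 76] [352.  145.1]
side [49, 64, 29, 50, 509, 264, 76] [327.2 164.8]
top [26, 43, 78, 39, 1016, 361, 191] [426.7 248.1]
```

```bash
python3 - <<'E'
from c import *
t=cv2.imread('pics/t5.png');g=cv2.cvtColor(t,cv2.COLOR_BGR2HSV);m=((g[...,2]<80)&(g[...,1]>80)&(g[...,0]<20))
for x in range(388,468,3):
    r=np.flatnonzero(m[225:280,x])+225; 
    if len(r): print(x,r.min(),r.max(),len(r),'pred',round(253.2+(x-417.5)*(-.277),1),end=' | ')
s=cv2.imread('pics/s5.png');print()
for y in range(138,190,3):
    print(y,s[y,312:346].sum(1).tolist())
E
```

```text
388 235 240 5 pred 261.4 | 391 239 241 3 pred 260.5 | 394 238 240 3 pred 259.7 | 397 239 240 2 pred 258.9 | 400 246 258 10 pred 258.0 | 403 245 268 22 pred 257.2 | 406 244 269 22 pred 256.4 | 409 243 262 20 pred 255.6 | 412 242 260 19 pred 254.7 | 415 242 259 13 pred 253.9 | 418 241 261 12 pred 253.1 | 421 240 261 12 pred 252.2 | 424 239 255 14 pred 251.4 | 427 238 259 20 pred 250.6 | 430 237 258 22 pred 249.7 | 433 238 257 20 pred 248.9 | 436 240 257 18 pred 248.1 | 439 239 254 16 pred 247.2 | 442 238 253 16 pred 246.4 | 445 239 252 14 pred 245.6 | 448 240 249 10 pred 244.8 | 451 239 246 8 pred 243.9 | 454 237 246 10 pred 243.1 | 457 237 246 10 pred 242.3 | 460 234 245 12 pred 241.4 | 463 239 245 7 pred 240.6 | 
138 [309, 322, 323, 281, 317, 270, 310, 317, 366, 154, 165, 167, 161, 168, 163, 159, 150, 152, 144, 151, 302, 278, 281, 226, 206, 189, 197, 206, 238, 206, 125, 125, 124, 125]
141 [288, 263, 320, 310, 310, 292, 377, 259, 216, 135, 133, 135, 134, 130, 130, 130, 130, 132, 130, 131, 138, 140, 121, 115, 188, 249, 243, 239, 177, 130, 129, 135, 127, 129]
144 [405, 408, 404, 404, 40
[... 2072 characters left out ...]

180 [309, 240, 226, 219, 190, 187, 256, 256, 252, 218, 217, 227, 231, 227, 224, 268, 329, 306, 308, 313, 313, 314, 394, 611, 617, 619, 625, 627, 623, 615, 610, 612, 615, 619]
183 [304, 309, 318, 236, 192, 191, 258, 254, 257, 267, 270, 273, 276, 279, 274, 272, 272, 304, 309, 312, 321, 318, 312, 317, 434, 621, 619, 623, 626, 628, 623, 616, 617, 622]
186 [308, 311, 317, 304, 203, 199, 256, 256, 253, 266, 274, 275, 276, 275, 272, 267, 275, 301, 307, 306, 306, 312, 318, 313, 314, 402, 557, 622, 625, 627, 627, 622, 615, 619]
189 [309, 309, 315, 316, 322, 247, 260, 262, 261, 275, 283, 292, 290, 290, 290, 284, 294, 307, 305, 308, 308, 305, 311, 315, 316, 314, 316, 385, 621, 623, 627, 626, 622, 619]
```

The overlay numbers agree within about 1 px (crown at column 465 against 464, head centre row 241.5 against 242.3). Descending to the lips, then pressing slowly.

Call:
servo_tool:
  plan:
    - [0, -0.004, 0.03, 0, 0, 0, 0]
    - [0, -0.004, 0.06, 0, 0, 0, 0]
    - [0, -0.004, 0.08, 0, 0, 0, 0]
    - [0, -0.004, 0.09, 0, 0, 0, 0]
    - [0, -0.004, 0.096, 0, 0, 0, 0]
    - [0, -0.004, 0.1, 0, 0, 0, 0]
    - [0, -0.004, 0.1, 0, 0, 0, 0]

```text
t: 10.15
tcp_pos: [0.483, -0.2495, 0.0807]
eef_rot: [3.139, 0.349, 1.842]
ft_force: [0.0, -1.3, -0.9]
opening: 0.243
gripper_force: 45.0
```

Call:
servo_tool:
  plan:
    - [0, 0, 0.006, 0, 0, 0, 0]
    - [0, 0, 0.012, 0, 0, 0, 0]
    - [0, 0, 0.018, 0, 0, 0, 0]
    - [0, 0, 0.024, 0, 0, 0, 0]
    - [0, 0, 0.03, 0, 0, 0, 0]
    - [0, 0, 0.03, 0, 0, 0, 0]
  squeeze: 60

```text
t: 10.75
tcp_pos: [0.4841, -0.2545, 0.0659]
eef_rot: [3.14, 0.348, 1.842]
ft_force: [0.3, -0.7, 0.0]
opening: 0.242
gripper_force: 60.0
```

Call:
servo_tool:
  plan:
    - [0, 0, 0.004, 0, 0, 0, 0]
    - [0, 0, 0.008, 0, 0, 0, 0]
    - [0, 0, 0.008, 0, 0, 0, 0]

```text
t: 11.05
tcp_pos: [0.4843, -0.2556, 0.0621]
eef_rot: [3.14, 0.348, 1.842]
ft_force: [0.0, -0.4, -1.1]
opening: 0.245
gripper_force: 60.0
```

Call:
servo_tool:
  plan:
    - [0, 0, 0.004, 0, 0, 0, 0]
    - [0, 0, 0.006, 0, 0, 0, 0]
    - [0, 0, 0.006, 0, 0, 0, 0]

```text
t: 11.35
tcp_pos: [0.4847, -0.2564, 0.0598]
eef_rot: [3.14, 0.348, 1.842]
ft_force: [-1.8, 2.2, 1.8]
opening: 0.241
gripper_force: 60.0
```

Call:
servo_tool:
  plan:
    - [0, 0, 0.003, 0, 0, 0, 0]
    - [0, 0, 0.006, 0, 0, 0, 0]
    - [0, 0, 0.006, 0, 0, 0, 0]

```text
t: 11.65
tcp_pos: [0.4849, -0.2569, 0.0574]
eef_rot: [3.14, 0.348, 1.842]
ft_force: [-4.4, 8.1, 7.7]
opening: 0.243
gripper_force: 60.0
```

```bash
python3 - <<'E'
from c import *
for i in range(1):
    s=monitor.observe();print(s['ft_force'],s['wrist_torque'])
T=cam('top');t=snapshot('top');cv2.imwrite('pics/t6.png',t);cv2.imwrite('pics/s6.png',snapshot('side'))
p=s['tcp_pos'];R=Ro.from_euler('xyz',s['eef_rot']).as_matrix();st=np.array([.0515,-.0025,-.0496])
print(proj(T,[p+R@(st-[k,0,0]) for k in(.104,.18,.196)]),'home',proj(T,[seat-cx*k for k in(0,.076,.092)]))
g=cv2.cvtColor(t,cv2.COLOR_BGR2HSV);m=((g[...,2]<80)&(g[...,1]>80)&(g[...,0]<20))
for x in range(415,468,3):
    r=np.flatnonzero(m[225:280,x])+225; 
    if len(r): print(x,r.min(),r.max(),len(r),end=' | ')
S=cam('side');a=cv2.imread('pics/s6.png')
print('side head pred',proj(S,[p+R@(st-[k,0,0]) for k in(.14,.18,.196)]),'home',proj(S,[seat-cx*k for k in(.036,.076,.092)]))
for y in range(116,150,2): print(y,a[y,308:336].sum(1).tolist())
E
```

```text
[-4.37294914  8.1266486   7.74866756] [ 0.57365594  0.32766215 -0.14056292]
[[421.20220327 250.49978481]
 [457.02442612 240.5549511 ]
 [464.68025391 238.41159853]] home [[420.51150686 250.07609791]
 [456.40377807 240.01598246]
 [464.07571161 237.84765309]]
415 249 260 12 | 418 248 261 8 | 421 238 261 11 | 424 238 252 12 | 427 237 259 19 | 430 236 258 23 | 433 238 257 20 | 436 239 257 19 | 439 238 252 15 | 442 237 251 15 | 445 237 250 14 | 448 239 249 11 | 451 239 245 7 | 454 237 244 8 | 457 236 244 9 | 460 234 243 10 | 463 235 243 9 | side head pred [[320.27327682 147.34465153]
 [317.38310587 137.62638638]
 [316.25192339 133.82784004]] home [[319.93160745 146.73255557]
 [317.0104569  136.99728817]
 [315.86719434 133.19222115]]
116 [347, 351, 347, 351, 347, 351, 351, 352, 351, 356, 355, 354, 302, 284, 171, 182, 181, 191, 194, 199, 202, 201, 202, 208, 211, 211, 217, 221]
118 [354, 351, 351, 352, 350, 349, 354, 357, 355, 356, 360, 349, 197, 197, 274, 180, 190, 192, 197, 201, 204, 202, 206, 213, 209, 213, 217, 218]
120 [298, 297, 299, 296, 295, 299, 298, 296, 297, 303, 303, 297, 174, 168
[... 1390 characters left out ...]
 139, 139, 134, 128, 132, 130, 133, 113, 110, 113, 120, 127, 131, 122, 111, 111, 257, 255, 315, 404, 462, 303, 339, 245]
142 [151, 154, 163, 182, 183, 158, 172, 215, 269, 231, 222, 212, 194, 169, 114, 129, 132, 127, 182, 211, 282, 330, 309, 355, 370, 374, 369, 337]
144 [204, 213, 213, 190, 318, 225, 186, 184, 187, 188, 162, 164, 151, 149, 122, 137, 173, 145, 250, 271, 309, 278, 252, 278, 276, 273, 247, 269]
146 [176, 177, 249, 315, 310, 249, 183, 143, 170, 172, 175, 167, 168, 164, 143, 123, 142, 167, 172, 266, 362, 386, 470, 464, 396, 390, 387, 384]
148 [176, 255, 371, 374, 375, 362, 154, 142, 173, 176, 170, 171, 173, 170, 170, 162, 170, 170, 170, 239, 362, 371, 369, 359, 357, 366, 334, 361]
```

The reaction is about 10 N along clip z plus 6 N downhill, so the hips are touching the downhill ends of the jaws. I'll slide about 3 mm downhill and watch.

Call:
servo_tool:
  plan:
    - [0.002, 0, -0.006, 0, 0, 0, 0]
    - [0.004, 0, -0.006, 0, 0, 0, 0]
    - [0.006, 0, -0.006, 0, 0, 0, 0]
    - [0.006, 0, -0.006, 0, 0, 0, 0]

```text
t: 12.15
tcp_pos: [0.4847, -0.2547, 0.0593]
eef_rot: [3.139, 0.35, 1.842]
ft_force: [-0.9, -3.2, 1.9]
opening: 0.247
gripper_force: 60.0
```

Call:
servo_tool:
  plan:
    - [0, 0, 0.003, 0, 0, 0, 0]
    - [0, 0, 0.006, 0, 0, 0, 0]
    - [0, 0, 0.006, 0, 0, 0, 0]

```text
t: 12.45
tcp_pos: [0.4849, -0.2551, 0.0567]
eef_rot: [3.139, 0.35, 1.841]
ft_force: [-2.5, 2.5, 8.9]
opening: 0.246
gripper_force: 60.0
```

Now the reaction is purely along clip z (9 N). I'll do a short pull test to check the clip holds.

Call:
servo_tool:
  plan:
    - [0, 0, -0.006, 0, 0, 0, 0]
    - [0, 0, -0.01, 0, 0, 0, 0]
    - [0, 0, -0.01, 0, 0, 0, 0]

```text
t: 12.75
tcp_pos: [0.4839, -0.2533, 0.0604]
eef_rot: [3.14, 0.349, 1.842]
ft_force: [0.2, -2.2, -1.6]
opening: 0.245
gripper_force: 60.0
```

Call:
servo_tool:
  plan:
    - [0, 0, -0.004, 0, 0, 0, 0]
    - [0, 0, -0.004, 0, 0, 0, 0]

```text
t: 12.95
tcp_pos: [0.4834, -0.2524, 0.062]
eef_rot: [3.14, 0.348, 1.842]
ft_force: [0.3, -3.6, -4.4]
opening: 0.246
gripper_force: 60.0
```

The clip resists (about -5 N), so the waist is between the jaws. Pressing home, relaxing and releasing.

Call:
servo_tool:
  plan:
    - [0, 0, 0.006, 0, 0, 0, 0]
    - [0, 0, 0.012, 0, 0, 0, 0]
    - [0, 0, 0.016, 0, 0, 0, 0]
    - [0, 0, 0.016, 0, 0, 0, 0]
    - [0, 0, 0.016, 0, 0, 0, 0]

```text
t: 13.45
tcp_pos: [0.4844, -0.2542, 0.0553]
eef_rot: [3.139, 0.348, 1.842]
ft_force: [-2.8, 7.7, 7.7]
opening: 0.242
gripper_force: 60.0
```

Call:
servo_tool:
  plan:
    - [0, 0, -0.004, 0, 0, 0, 0]
    - [0, 0, -0.006, 0, 0, 0, 0]
    - [0, 0, -0.006, 0, 0, 0, 0]

```text
t: 13.75
tcp_pos: [0.4842, -0.2538, 0.0577]
eef_rot: [3.14, 0.348, 1.842]
ft_force: [-0.3, 4.4, 0.8]
opening: 0.242
gripper_force: 60.0
```

Call:
servo_tool:
  plan:
    - [0.002, 0, 0, 0, 0, 0, 0]
    - [0.002, 0, 0, 0, 0, 0, 0.35]
    - [0.002, 0, 0, 0, 0, 0, 0.5]
    - [0.002, 0, 0, 0, 0, 0, 0.65]
    - [0.002, 0, 0, 0, 0, 0, 0.65]
    - [0.002, 0, 0, 0, 0, 0, 0.65]
    - [0.002, 0, 0, 0, 0, 0, 0.65]
    - [0.002, 0, 0, 0, 0, 0, 0.65]
    - [0.002, 0, 0, 0, 0, 0, 0.65]

```text
t: 14.65
tcp_pos: [0.484, -0.2534, 0.0576]
eef_rot: [3.14, 0.349, 1.842]
ft_force: [0.7, -0.2, -0.4]
opening: 0.648
gripper_force: 0.0
```

Call:
servo_tool:
  plan:
    - [0, 0, -0.04, 0, 0, 0, 0.65]
    - [0, 0, -0.12, 0, 0, 0, 0.65]
    - [0, 0, -0.2, 0, 0, 0, 0.65]
    - [0, 0, -0.28, 0, 0, 0, 0.65]
    - [0, 0, -0.28, 0, 0, 0, 0.65]
    - [0, 0, -0.28, 0, 0, 0, 0.65]

```text
t: 15.25
tcp_pos: [0.4715, -0.2073, 0.1902]
eef_rot: [3.138, 0.351, 1.842]
ft_force: [0.0, -0.2, -0.4]
opening: 0.648
gripper_force: 0.0
```

```bash
python3 - <<'E'
from c import *
s=monitor.observe();T=cam('top');S=cam('side');W=cam('wrist')
w=snapshot('wrist');t=snapshot('top');sd=snapshot('side')
for n,i in(('w7',w),('t7',t),('s7',sd)): cv2.imwrite(f'pics/{n}.png',i)
print('pred home',[proj(C,[seat+cx*k for k in(.104,.052,0,-.036,-.076,-.092)]).round(1).tolist() for C in(T,S,W)])
g=cv2.cvtColor(t,cv2.COLOR_BGR2HSV);m=((g[...,2]<80)&(g[...,1]>80)&(g[...,0]<20))
for x in range(364,470,4):
    r=np.flatnonzero(m[225:290,x])+225; 
    if len(r): print(x,r.min(),r.max(),len(r),end=' | ')
print()
g=cv2.cvtColor(w,cv2.COLOR_BGR2HSV);m=((g[...,2]<100)&(g[...,1]>90)&(g[...,0]<20))
for y in range(100,420,8):
    r=np.flatnonzero(m[y,180:380])+180
    if len(r): print(y,r.min(),r.max(),len(r),end=' | ')
print()
g=cv2.cvtColor(sd,cv2.COLOR_BGR2HSV);m=((g[...,2]<110)&(g[...,1]>70)).astype(np.uint8)*255
m=cv2.morphologyEx(m,cv2.MORPH_OPEN,cv2.getStructuringElement(cv2.MORPH_ELLIPSE,(9,9)))
for k in cv2.findContours(m[100:230,280:370],0,1)[0]:
    if len(k)>5: print('side',cv2.boundingRect(k),cv2.fitEllipse(k))
E
```

```text
pred home [[[373.1, 263.2], [396.5, 256.7], [420.5, 250.1], [437.4, 245.4], [456.4, 240.0], [464.1, 237.8]], [[330.9, 183.5], [326.7, 169.3], [322.6, 155.8], [319.9, 146.7], [317.0, 137.0], [315.9, 133.2]], [[273.1, 153.8], [273.4, 209.2], [273.7, 260.1], [273.9, 292.7], [274.2, 326.4], [274.2, 339.2]]]
380 236 236 1 | 384 250 258 9 | 388 235 262 6 | 392 246 259 11 | 396 248 274 19 | 400 245 263 19 | 404 243 264 22 | 408 243 264 22 | 412 248 262 15 | 416 249 255 7 | 420 248 253 6 | 424 239 252 11 | 428 239 257 19 | 432 239 254 16 | 436 239 253 15 | 440 238 252 15 | 444 238 251 14 | 448 239 247 9 | 452 237 244 8 | 456 236 245 10 | 460 234 243 10 | 
156 236 317 82 | 164 235 318 62 | 172 236 317 34 | 180 237 316 31 | 188 237 316 40 | 196 238 315 46 | 204 239 314 42 | 212 239 314 39 | 220 240 313 35 | 228 241 292 33 | 236 242 312 36 | 244 262 292 31 | 252 267 287 21 | 260 270 285 16 | 268 270 285 16 | 276 269 286 18 | 284 264 291 28 | 324 204 287 51 | 332 202 288 31 | 340 205 305 54 | 348 195 351 59 | 356 180 379 26 | 364 193 377 27 | 372 182 379 60 | 
side (40, 58, 19, 35) ((47.502994537353516, 77.47127532958984), (16.628589630126953, 35.89789962768555), 167.82666015625)
side (6, 0, 14, 10) ((12.630300521850586, 4.080826282501221), (9.474274635314941, 14.059409141540527), 95.85328674316406)
```

```bash
python3 - <<'E'
import cv2
s=cv2.imread('pics/s7.png').astype(int)
for y in range(126,204,2): print(y,[int(v)//10 for v in s[y,306:346].sum(1)])
E
```

```text
126 [32, 38, 36, 37, 39, 39, 39, 39, 39, 39, 36, 16, 16, 15, 18, 18, 18, 18, 19, 33, 40, 40, 40, 40, 39, 39, 40, 39, 40, 40, 40, 39, 40, 40, 40, 40, 39, 39, 39, 35]
128 [36, 44, 34, 37, 39, 39, 39, 39, 39, 39, 36, 25, 24, 24, 24, 24, 24, 24, 25, 41, 42, 42, 41, 41, 40, 40, 39, 40, 40, 40, 40, 39, 40, 40, 40, 40, 40, 40, 37, 21]
130 [39, 40, 40, 40, 40, 40, 40, 39, 38, 31, 25, 25, 23, 24, 24, 24, 24, 25, 41, 61, 62, 61, 60, 60, 61, 61, 61, 61, 58, 39, 39, 39, 39, 40, 39, 39, 40, 39, 37, 15]
132 [11, 11, 15, 29, 37, 40, 31, 13, 14, 13, 19, 25, 26, 27, 38, 39, 38, 31, 25, 38, 20, 19, 19, 17, 18, 17, 18, 18, 18, 20, 26, 35, 39, 40, 40, 40, 40, 37, 23, 10]
134 [23, 22, 17, 11, 11, 15, 15, 15, 17, 14, 22, 26, 39, 39, 38, 39, 38, 24, 17, 18, 20, 24, 28, 28, 34, 28, 28, 27, 22, 18, 17, 17, 17, 19, 21, 15, 15, 12, 11, 11]
136 [38, 38, 37, 17, 10, 12, 15, 14, 16, 17, 22, 26, 39, 39, 39, 39, 38, 24, 40, 41, 41, 41, 41, 41, 40, 39, 40, 40, 40, 40, 40, 39, 32, 17, 17, 17, 26, 29, 10, 12]
138 [11, 12, 11, 14, 20, 33, 40, 27, 15, 15, 18, 26, 39, 39, 39, 39, 37, 16, 20, 24, 33, 38, 38, 38, 38, 38, 3
[... 4634 characters left out ...]
 30, 39, 40, 34, 31, 31, 55, 61, 62, 63]
196 [52, 26, 24, 29, 32, 32, 32, 34, 36, 33, 31, 31, 31, 31, 32, 32, 32, 32, 32, 32, 32, 32, 31, 30, 30, 31, 31, 31, 31, 30, 30, 30, 30, 30, 31, 31, 32, 55, 61, 61]
198 [63, 39, 22, 24, 30, 31, 31, 35, 37, 34, 32, 31, 31, 31, 31, 32, 33, 33, 33, 33, 33, 33, 33, 32, 31, 31, 32, 31, 31, 31, 31, 31, 31, 30, 29, 30, 30, 36, 62, 61]
200 [63, 63, 33, 20, 26, 31, 32, 32, 32, 33, 32, 32, 32, 31, 31, 32, 33, 32, 31, 31, 30, 29, 29, 29, 28, 27, 27, 27, 27, 28, 27, 28, 27, 27, 26, 26, 27, 33, 61, 61]
202 [63, 63, 63, 33, 23, 28, 29, 28, 28, 28, 29, 28, 28, 28, 27, 27, 27, 28, 29, 29, 28, 28, 28, 28, 28, 28, 27, 26, 26, 26, 29, 33, 33, 32, 39, 38, 45, 55, 61, 61]
```

The sole face in the side view is centred near (330.5,184) against a home prediction of (330.9,183.5), so the carving sits home. Next I'll fit the arm's kinematics from logged states to choose a feasible regrasp and placing heading.

```bash
cat > k.py <<'E'
from h import *
from scipy.optimize import least_squares
Rz=lambda a:Ro.from_euler('z',a).as_matrix(); Ry=lambda a:Ro.from_euler('y',a).as_matrix()
def fk(q,P):
    h,a,L2,L3,d6=P[:5]; e=P[5]
    A=Rz(q[0]); p=A@[a,0,h]; A=A@Ry(q[1]); p=p+A@[0,0,L2]; A=A@Ry(q[2]); p=p+A@[e,0,L3]
    A=A@Rz(P[6]*q[3])@Ry(q[4]); p=p+A@[0,0,d6]; A=A@Rz(P[7]*q[5]+P[8]); return p,A
D=[([-1.5178,.2593,1.5361,0,1.348,-.2028],[.1392,-.5315,.1826],[-3.1398,-.0004,.2558]),
 ([-1.28,-.09,2.17,.71,1.61,-.78],[.3941,-.021,.2351],[3.086,-.87,.918]),
 ([-.25,.15,1.9,.79,1.37,-.46],[.4613,.2845,.2197],[-3.141,-.786,1.508]),
 ([-.0685,.2732,1.9649,.9030,1.1240,-.5131],[.465,.3645,.1415],[-3.141,-.7869,1.5102]),
 ([-.47,.16,1.87,-.33,.89,-.56],[.4803,-.2314,.1273],[3.14,.347,1.842])]
s=monitor.observe(); D.append((s['joint_pos'],s['tcp_pos'],s['eef_rot'])); qn=s['joint_pos']
def res(P,sg):
    r=[]
    for q,p,e in D:
        pp,A=fk(q,np.r_[P[:6],sg,P[6]]); r+=list((pp-p)*5)+list(Ro.from_matrix(A.T@Ro.from_euler('xyz',e).as_matrix()).as_rotvec())
    return np.array(r)
best=min((least_squares(res,[.3,.0,.4,.4,.25,0,o],args=([s4,s6],)) .__dict__|{'sg':[s4,s6]} if False else (lambda L,sg:(L.cost,L.x,sg))(least_squares(res,[.3,0,.4,.4,.25,0,o],args=([s4,s6],)),[s4,s6]) for s4 in(1,-1) for s6 in(1,-1) for o in(0,1.57,-1.57,3.1)),key=lambda b:b[0])
PP=np.r_[best[1][:6],best[2],best[1][6]]
lo=np.array([-3.14,-.91,.19,-1.22,.22,-3.12]);hi=np.array([3.14,2.08,2.58,4.36,2.71,3.12])
def ik(p,R,q0):
    f_=lambda q:(lambda pp,A:np.r_[(pp-p)*5,Ro.from_matrix(A.T@R).as_rotvec()])(*fk(q,PP))
    L=least_squares(f_,np.clip(q0,lo+.01,hi-.01),bounds=(lo,hi)); return L.x,np.sqrt(2*L.cost)
E
cat > r.py <<'E'
from c import *
plin=np.array([.535,.049,.018]); SG=.138
def grasp(tau):
    a=np.radians(-110+tau); z=np.cos(a)*hd+np.sin(a)*Z; R=frame(-cy,z); return R
def stand(tau,psi):
    z=np.r_[np.cos(tau_:=np.radians(tau))*np.array([np.cos(psi),np.sin(psi)]),-np.sin(tau_)]
    x=np.r_[-np.sin(tau_)*np.array([np.cos(psi),np.sin(psi)]),-np.cos(tau_)]; return np.c_[x,np.cross(z,x),z]
GT=np.array([0,-.0025,-.049])
E
python3 - <<'E'
from k import *; from r import *
print('fit',best[0],PP.round(3),'q',qn.round(2))
for tau in(20,30,40):
    R=grasp(tau);ax=seat-cx*(SG-.104);pg=ax-R@GT;qg,e=ik(pg,R,qn);print('grasp',tau,pg.round(3),qg.round(2),round(e,3))
    for psi in np.radians(np.arange(-180,180,30)):
        Rs=stand(tau,psi);ps=plin+[0,0,SG]-Rs@GT;q,e=min((ik(ps,Rs,q0) for q0 in (qg,qg+[0,0,0,1.5,0,0],qg+[0,-.3,.3,-1,.5,-1],[0,0,1.9,0,.6,-1.5],[.8,0,1.9,2,1.2,-1.5],[-.8,0,1.9,-1,1.2,-1.5])),key=lambda x:x[1]+.001*np.abs(x[0]-qg).max())
        if e<.01: print('  psi',round(np.degrees(psi)),q.round(2),round(e,4))
E
```

```text
fit 0.720898346470869 [ 0.341 -0.059  0.449  0.473  0.497 -0.01   1.     1.     1.569] q [-0.43  0.07  1.81 -0.31  1.05 -0.57]
grasp 20 [ 0.503 -0.317  0.088] [-0.56  0.48  1.45  0.    1.22 -0.83] 0.0
  psi -120 [ 0.5   1.46  0.3  -0.78  2.38  0.75] 0.0
  psi -90 [ 0.72  1.02  1.17 -0.84  1.88  0.88] 0.0
  psi -60 [ 0.9   0.71  1.78 -1.06  1.51  0.98] 0.0
  psi 120 [-0.4   1.25  0.71  0.75  2.17  2.31] 0.0
grasp 30 [ 0.501 -0.308  0.088] [-0.64  0.61  1.26  0.11  1.41 -0.94] 0.0
  psi -120 [ 0.48  1.24  0.59 -0.61  2.19  0.88] 0.0
  psi -90 [ 0.68  0.88  1.25 -0.75  1.76  0.84] 0.0
  psi -60 [ 0.84  0.57  1.81 -0.99  1.39  0.85] 0.0
  psi 120 [-0.38  1.09  0.86  0.64  2.03  2.27] 0.0
grasp 40 [ 0.499 -0.301  0.091] [-0.71  0.77  1.05  0.19  1.62 -1.  ] 0.0
  psi -120 [ 0.45  1.05  0.8  -0.5   2.02  0.93] 0.0
  psi -90 [ 0.63  0.75  1.33 -0.67  1.65  0.79] 0.0
  psi -60 [ 0.76  0.45  1.82 -0.89  1.28  0.69] 0.0
  psi -30 [ 0.75  0.13  2.27 -1.22  0.9   0.6 ] 0.0
  psi 120 [-0.34  0.94  1.01  0.55  1.88  2.26] 0.0
  psi 150 [-0.15  1.26  0.41  0.38  2.28  2.07] 0.0
```

```bash
python3 - <<'E'
import re
s=open('k.py').read()
a=s.index('best=min');b=s.index('PP=np')
s=s[:a]+'''L_=[]
for s4 in(1,-1):
    for s6 in(1,-1):
        for o in(0,1.57,-1.57,3.1):
            for d6 in (.15,.45):
                L=least_squares(res,[.3,0,.4,.4,d6,0,o],args=([s4,s6],)); L_.append((L.cost,L.x,[s4,s6]))
best=min(L_,key=lambda b:b[0])
'''+s[b:]
open('k.py','w').write(s)
E
python3 - <<'E'
from k import *
for b in sorted(L_,key=lambda b:b[0])[:4]: print(b[0].round(3),b[1].round(3),b[2])
print(res(best[1],best[2]).reshape(-1,6).round(2))
# orientation-only structure tests: tool axis in forearm-free form
for q,p,e in D:
    R=Ro.from_euler('xyz',e).as_matrix();M=(Rz(q[0])@Ry(q[1]+q[2])).T@R
    print('J4,5,6',np.round(q[3:],3),'zyz',Ro.from_matrix(M).as_euler('ZYZ').round(3))
E
```

```text
0.721 [ 0.341 -0.059  0.449  0.473  0.497 -0.01   1.569] [1, 1]
0.721 [ 0.341 -0.059  0.449  0.473  0.497 -0.01   1.569] [1, 1]
0.721 [ 0.341 -0.059  0.449  0.473  0.497 -0.01   1.569] [1, 1]
0.721 [ 0.341 -0.059  0.449  0.473  0.497 -0.01   1.569] [1, 1]
[[-0.56  0.07 -0.    0.    0.    0.  ]
 [-0.25  0.    0.06 -0.   -0.    0.  ]
 [-0.12 -0.2   0.03 -0.01 -0.   -0.01]
 [-0.02 -0.22 -0.02 -0.    0.    0.  ]
 [-0.19 -0.67 -0.05  0.    0.01  0.  ]
 [-0.18 -0.66 -0.02 -0.    0.    0.  ]]
J4,5,6 [ 0.     1.348 -0.203] zyz [0.    1.348 1.368]
J4,5,6 [ 0.71  1.61 -0.78] zyz [0.709 1.609 0.79 ]
J4,5,6 [ 0.79  1.37 -0.46] zyz [0.79  1.361 1.101]
J4,5,6 [ 0.903  1.124 -0.513] zyz [0.903 1.124 1.058]
J4,5,6 [-0.33  0.89 -0.56] zyz [-0.325  0.897  1.006]
J4,5,6 [-0.306  1.049 -0.573] zyz [-0.306  1.049  0.998]
```

```bash
sed -i 's/A@\[a,0,h\]/A@[a,P[9],h]/; s/A@\[0,0,d6\]/A@[P[10],P[11],d6]/; s/np.r_\[P\[:6\],sg,P\[6\]\]/np.r_[P[:6],sg,P[6:]]/; s/\.3,0,\.4,\.4,d6,0,o\]/.3,0,.4,.4,d6,0,o,0,0,0]/; s/best\[1\]\[6\]\]/best[1][6:]]/; s/for s4 in(1,-1):/for s4 in(1,):/; s/for s6 in(1,-1):/for s6 in(1,):/; s/for o in(0,1.57,-1.57,3.1)/for o in(1.57,)/' k.py
cat > sc.py <<'E'
from k import *; from r import *
print('fit',best[0],PP.round(3),'q',qn.round(2)); print(np.abs(res(best[1],best[2])).max())
for tau in(20,30,40):
    R=grasp(tau);ax=seat-cx*(SG-.104);pg=ax-R@GT;qg,e=ik(pg,R,qn);print('grasp',tau,pg.round(3),qg.round(2),round(e,3))
    for psi in np.radians(np.arange(-180,180,30)):
        Rs=stand(tau,psi);ps=plin+[0,0,SG]-Rs@GT;q,e=min((ik(ps,Rs,q0) for q0 in (qg,qg+[0,0,0,1.5,0,0],qg+[0,-.3,.3,-1,.5,-1],[0,0,1.9,0,.6,-1.5],[.8,0,1.9,2,1.2,-1.5],[-.8,0,1.9,-1,1.2,-1.5])),key=lambda x:x[1]+.001*np.abs(x[0]-qg).max())
        if e<.01: print('  psi',round(np.degrees(psi)),q.round(2),round(e,4))
E
python3 sc.py
```

```text
fit 0.00033385010960249 [ 2.270e-01 -8.000e-03  5.330e-01  4.350e-01  4.020e-01  6.100e-02
  1.000e+00  1.000e+00  1.569e+00  1.070e-01 -1.000e-03  5.000e-03] q [-0.43  0.07  1.81 -0.31  1.05 -0.57]
0.011245131790953156
grasp 20 [ 0.503 -0.317  0.088] [-0.75  0.41  1.55  0.    1.17 -1.02] 0.0
  psi -180 [-0.08  1.1   0.79 -0.11  2.48  1.46] 0.0
  psi -150 [ 0.12  1.06  0.86 -0.54  2.34  1.04] 0.0
  psi -120 [ 0.3   0.94  1.14 -0.79  2.03  0.85] 0.0
  psi -90 [ 0.45  0.77  1.51 -1.02  1.66  0.82] 0.0
  psi 120 [-0.48  0.88  1.28  0.61  2.06  2.1 ] 0.0
  psi 150 [-0.28  1.02  0.96  0.33  2.35  1.89] 0.0
grasp 30 [ 0.501 -0.308  0.088] [-0.8   0.5   1.44  0.08  1.36 -1.1 ] 0.0
  psi -180 [-0.08  0.99  0.88 -0.09  2.32  1.47] 0.0
  psi -150 [ 0.11  0.96  0.95 -0.45  2.2   1.08] 0.0
  psi -120 [ 0.28  0.84  1.19 -0.69  1.91  0.85] 0.0
  psi -90 [ 0.41  0.67  1.54 -0.92  1.55  0.75] 0.0
  psi 120 [-0.46  0.78  1.33  0.54  1.94  2.11] 0.0
  psi 150 [-0.27  0.92  1.03  0.27  2.21  1.87] 0.0
grasp 40 [ 0.499 -0.301  0.091] [-0.84  0.59  1.32  0.15  1.55 -1.14] 0.0
  psi -180 [-0.08  0.87  0.99 -0.07  2.15  1.48] 0.0
  psi -150 [ 0.09  0.85  1.05 -0.37  2.05  1.11] 0.0
  psi -120 [ 0.24  0.74  1.26 -0.6   1.79  0.84] 0.0
  psi -90 [ 0.36  0.58  1.56 -0.81  1.45  0.66] 0.0
  psi -60 [ 0.39  0.39  1.9  -1.07  1.05  0.54] 0.0
  psi 120 [-0.43  0.68  1.38  0.47  1.82  2.13] 0.0
  psi 150 [-0.26  0.81  1.12  0.23  2.05  1.85] 0.0
```

The kinematic model now fits to about 2 mm. I'll use a 30° tilt grasp on the chest and face -y at the plinth. First the pre-grasp pose.

```bash
python3 - <<'E'
from r import *
R=grasp(30);ax=seat-cx*(SG-.104);pg=ax-R@GT; print(pg.round(4)); go(pg-.1*R[:,2],R)
E
```

```text
[ 0.5007 -0.3085  0.0884]
row [-0.2312, 0.005, 0.085, -0.0002, 0.166, -0.0006] rows>= 3.5
```

Call:
servo_tool:
  plan:
    - [-0.06, 0.001, 0.0, 0, 0.04, 0, 0.65]
    - [-0.14, 0.003, 0.03, 0, 0.09, 0, 0.65]
    - [-0.2, 0.005, 0.07, 0, 0.14, 0, 0.65]
    - [-0.231, 0.005, 0.085, 0, 0.166, 0, 0.65]
    - [-0.231, 0.005, 0.085, 0, 0.166, 0, 0.65]
    - [-0.231, 0.005, 0.085, 0, 0.166, 0, 0.65]

```text
t: 16.0
tcp_pos: [0.5053, -0.3261, 0.1853]
eef_rot: [-3.141, -0.177, 1.84]
ft_force: [-1.0, 0.8, -0.2]
opening: 0.651
gripper_force: 0.0
```

```bash
python3 - <<'E'
from r import *
R=grasp(30);ax=seat-cx*(SG-.104);pg=ax-R@GT; go(pg,R)
C=cam('wrist');w=snapshot('wrist');cv2.imwrite('pics/w8.png',w)
print(proj(C,[seat+cx*k for k in(.104,.0,-.018,-.034,-.059,-.092)]).round(1).tolist(), 'sole row bias +6, col +5')
g=cv2.cvtColor(w,cv2.COLOR_BGR2HSV);m=((g[...,2]<110)&(g[...,1]>80)&(g[...,0]<20))
for y in range(60,300,6):
    r=np.flatnonzero(m[y,220:340])+220
    if len(r): print(y,r.min(),r.max(),len(r),end=' | ')
E
```

```text
row [0.0016, 0.0008, 0.1972, -0.0001, -0.0008, -0.0014] rows>= 2.0
[[272.9, 77.1], [272.7, 177.5], [272.6, 197.5], [272.6, 215.8], [272.5, 245.8], [272.5, 287.6]] sole row bias +6, col +5
66 260 294 35 | 72 254 300 47 | 78 252 302 51 | 84 251 303 53 | 90 252 302 51 | 96 256 298 43 | 102 264 290 27 | 108 264 290 27 | 114 264 290 27 | 120 264 290 27 | 126 263 290 28 | 132 236 317 39 | 138 236 317 35 | 144 236 317 34 | 150 236 317 41 | 156 236 317 43 | 162 236 317 35 | 168 236 317 25 | 174 236 317 24 | 180 236 317 24 | 186 236 317 32 | 192 236 317 36 | 198 236 317 53 | 204 236 317 53 | 210 237 317 45 | 216 237 317 47 | 222 237 317 48 | 228 237 317 50 | 234 237 317 58 | 240 257 297 41 | 246 262 292 31 | 252 267 286 20 | 258 266 287 22 | 264 225 290 29 | 270 262 291 30 | 276 263 289 27 | 282 259 294 36 | 288 259 294 36 |
```

Call:
servo_tool:
  plan:
    - [0.001, 0, 0.06, 0, 0, 0, 0.65]
    - [0.001, 0, 0.12, 0, 0, 0, 0.65]
    - [0.001, 0, 0.17, 0, 0, 0, 0.65]
    - [0.001, 0, 0.197, 0, 0, 0, 0.65]
    - [0.001, 0, 0.197, 0, 0, 0, 0.65]

```text
t: 16.55
tcp_pos: [0.5011, -0.3058, 0.0912]
eef_rot: [3.141, -0.174, 1.845]
ft_force: [-0.1, 0.0, 0.0]
opening: 0.65
gripper_force: 0.0
```

Call:
servo_tool:
  plan:
    - [0, 0, 0, 0, 0, 0, 0]
    - [0, 0, 0, 0, 0, 0, 0]
    - [0, 0, 0, 0, 0, 0, 0]
    - [0, 0, 0, 0, 0, 0, 0]
    - [0, 0, 0, 0, 0, 0, 0]
    - [0, 0, 0, 0, 0, 0, 0]
    - [0, 0, 0, 0, 0, 0, 0]
  squeeze: 60

```text
t: 17.25
tcp_pos: [0.5018, -0.3093, 0.0923]
eef_rot: [3.14, -0.171, 1.843]
ft_force: [-2.8, -2.2, 4.6]
opening: 0.316
gripper_force: 59.5
```

The chest is gripped (29.4 mm, 59.5 N). Pulling out along clip +z slowly.

Call:
servo_tool:
  plan:
    - [0.004, 0, -0.007, 0, 0, 0, 0]
    - [0.008, 0, -0.014, 0, 0, 0, 0]
    - [0.012, 0, -0.021, 0, 0, 0, 0]
    - [0.016, 0, -0.028, 0, 0, 0, 0]
    - [0.02, 0, -0.035, 0, 0, 0, 0]
    - [0.024, 0, -0.042, 0, 0, 0, 0]

```text
t: 17.85
tcp_pos: [0.5, -0.3001, 0.1151]
eef_rot: [3.139, -0.172, 1.843]
ft_force: [0.3, 0.3, -0.3]
opening: 0.308
gripper_force: 59.5
```

Call:
servo_tool:
  plan:
    - [0.004, 0, -0.007, 0, 0, 0, 0]
    - [0.01, 0, -0.018, 0, 0, 0, 0]
    - [0.02, 0, -0.035, 0, 0, 0, 0]
    - [0.035, 0, -0.06, 0, 0, 0, 0]
    - [0.05, 0, -0.0866, 0, 0, 0, 0]
    - [0.05, 0, -0.0866, 0, 0, 0, 0]

```text
t: 18.45
tcp_pos: [0.496, -0.2843, 0.1647]
eef_rot: [3.137, -0.168, 1.844]
ft_force: [0.7, 0.4, -0.4]
opening: 0.308
gripper_force: 59.5
```

```bash
cat >> r.py <<'E'
PSI=np.radians(-100)
def pstand(up): Rs=stand(30,PSI); return plin+[0,0,SG+up]-Rs@GT,Rs
E
python3 - <<'E'
from k import *; from r import *
s=monitor.observe();R=Ro.from_euler('xyz',s['eef_rot']).as_matrix();p=s['tcp_pos']
p1=p+[0,.03,.12]; print('A');go(p1,R)
P,Rs=pstand(.06); print('B',P.round(3)); v=go(P,Rs,p1,R)
q=ik(p1,R,qn)[0];print(q.round(2))
K=Ro.from_matrix(R.T@Rs).as_rotvec()
for a in(.25,.5,.75,1):
    q,e=ik(p1+(P-p1)*a,R@Ro.from_rotvec(K*a).as_matrix(),q);print(a,q.round(2),round(e,4))
E
```

```text
A
row [0.0972, 0.0172, -0.2268, 0.0, 0.0, 0.0] rows>= 2.5
B [0.53  0.007 0.192]
row [0.4463, 0.2052, 0.2658, 0.0657, -0.3805, 0.1363] rows>= 8.6
[-0.74  0.32  1.23  0.09  1.73 -1.01]
0.25 [-0.47  0.19  1.45 -0.14  1.47 -0.62] 0.0
0.5 [-0.12  0.21  1.55 -0.45  1.38 -0.1 ] 0.0
0.75 [ 0.18  0.39  1.52 -0.71  1.51  0.38] 0.0
1 [ 0.37  0.66  1.38 -0.85  1.75  0.69] 0.0
```

Call:
servo_tool:
  plan:
    - [0.02, 0.004, -0.05, 0, 0, 0, 0]
    - [0.05, 0.009, -0.12, 0, 0, 0, 0]
    - [0.08, 0.014, -0.19, 0, 0, 0, 0]
    - [0.097, 0.017, -0.227, 0, 0, 0, 0]
    - [0.097, 0.017, -0.227, 0, 0, 0, 0]

```text
t: 18.95
tcp_pos: [0.4966, -0.2549, 0.2852]
eef_rot: [3.136, -0.167, 1.844]
ft_force: [0.3, 0.6, -1.0]
opening: 0.313
gripper_force: 59.5
```

Call:
servo_tool:
  plan:
    - [0.02, 0.01, 0.01, 0.003, -0.02, 0.007, 0]
    - [0.06, 0.03, 0.04, 0.01, -0.055, 0.02, 0]
    - [0.11, 0.05, 0.066, 0.017, -0.095, 0.034, 0]
    - [0.16, 0.075, 0.097, 0.024, -0.138, 0.05, 0]
    - [0.21, 0.097, 0.125, 0.031, -0.18, 0.064, 0]
    - [0.26, 0.12, 0.155, 0.039, -0.222, 0.08, 0]
    - [0.31, 0.143, 0.185, 0.046, -0.265, 0.095, 0]
    - [0.36, 0.166, 0.215, 0.053, -0.307, 0.11, 0]
    - [0.41, 0.19, 0.245, 0.061, -0.35, 0.126, 0]
    - [0.446, 0.205, 0.266, 0.0657, -0.38, 0.136, 0]
    - [0.446, 0.205, 0.266, 0.0657, -0.38, 0.136, 0]
    - [0.446, 0.205, 0.266, 0.0657, -0.38, 0.136, 0]

```text
t: 20.15
tcp_pos: [0.5287, 0.0069, 0.1857]
eef_rot: [-3.118, 1.045, 1.419]
ft_force: [-0.1, 0.2, 0.5]
opening: 0.307
gripper_force: 59.4
```

```bash
python3 - <<'E'
from r import *
s=monitor.observe();R=Ro.from_euler('xyz',s['eef_rot']).as_matrix();p=s['tcp_pos'];print(p,s['opening'],s['gripper_force'])
P,Rs=pstand(.06);go(P,Rs)
S=cam('side');T=cam('top');sd=snapshot('side');t=snapshot('top');w=snapshot('wrist')
for n,i in(('w9',w),('t9',t),('s9',sd)): cv2.imwrite(f'pics/{n}.png',i)
g=p+R@GT; cr=-(R[:,0]*np.cos(np.pi/6)+R[:,2]*.5)*1.0; print('crown dir',cr.round(3),'grip',g.round(4))
for n,C in(('side',S),('top',T)): print(n,proj(C,[g-cr*.138,g-cr*.128,g-cr*.09,g,g+cr*.045,g+cr*.058]).round(1).tolist())
h=cv2.cvtColor(sd,cv2.COLOR_BGR2HSV);m=((h[...,2]<115)&(h[...,1]>70)&((h[...,0]<18)|(h[...,0]>170)))
for y in range(165,275,3):
    r=np.flatnonzero(m[y,265:345])+265
    if len(r): print(y,r.min(),r.max(),len(r),end=' | ')
print()
h=cv2.cvtColor(t,cv2.COLOR_BGR2HSV);m=((h[...,2]<80)&(h[...,1]>80)&(h[...,0]<20))
for y in range(195,275,3):
    r=np.flatnonzero(m[y,225:300])+225
    if len(r): print(y,r.min(),r.max(),len(r),end=' | ')
E
```

```text
[0.52865145 0.00694387 0.18573713] 0.3072399971391176 59.44517433643341
row [-0.0099, 0.0028, -0.0059, -0.0011, -0.0005, 0.0037] rows>= 0.1
crown dir [ 0.011 -0.004  1.   ] grip [0.5337 0.0491 0.2103]
side [[301.0, 240.6], [301.0, 237.2], [300.9, 224.1], [300.7, 191.0], [300.6, 173.3], [300.6, 168.0]]
top [[259.3, 233.5], [259.1, 233.3], [258.4, 232.6], [256.3, 230.6], [255.1, 229.5], [254.8, 229.2]]
165 316 329 14 | 168 294 328 24 | 171 294 328 24 | 174 296 327 20 | 177 316 323 8 | 189 337 339 3 | 192 336 337 2 | 201 318 342 4 | 216 305 305 1 | 219 299 306 8 | 222 298 307 10 | 225 298 307 10 | 228 298 307 10 | 231 298 307 10 | 234 296 310 15 | 237 293 312 20 | 240 293 313 21 | 243 293 311 19 | 246 295 308 14 | 
198 225 225 1 | 222 252 261 10 | 225 251 265 15 | 228 251 269 19 | 231 251 270 20 | 234 250 271 22 | 237 256 271 16 | 240 264 270 7 | 243 262 267 6 | 246 260 262 3 |
```

The side view puts foot and skirt at column 302.5 over their whole length, so there is no sideways tilt. The top-view foot circle centre is near (259,234.3) against a predicted (259.3,233.5). Now I'll compute the descent.

```bash
python3 - <<'E'
from r import *
s=monitor.observe();R=Ro.from_euler('xyz',s['eef_rot']).as_matrix();p=s['tcp_pos'];print(p)
Rs=stand(30,PSI)
for dz in(-.03,-.047): go(p+[.004,0,dz],Rs)
print('per mm down',(R.T@[0,0,-.001]/.5).round(5))
E
```

```text
[0.52942646 0.00528484 0.19103225]
row [0.0525, 0.008, 0.0291, -0.0007, -0.0021, 0.0003] rows>= 0.6
row [0.0818, 0.008, 0.0463, -0.0007, -0.0021, 0.0003] rows>= 0.9
per mm down [0.00173 0.      0.00101]
```

The arm had still been settling in those pictures, so I'll re-measure at rest.

```bash
cat > ms.py <<'E'
from r import *
s=monitor.observe();R=Ro.from_euler('xyz',s['eef_rot']).as_matrix();p=s['tcp_pos'];print(p,s['ft_force'])
S=cam('side');T=cam('top');sd=snapshot('side');t=snapshot('top')
g=p+R@GT; cr=-(R[:,0]*np.cos(np.pi/6)+R[:,2]*.5); print('crown',cr.round(3),'sole',(g-cr*.138).round(4))
for n,C in(('side',S),('top',T)): print(n,proj(C,[g-cr*.138,g-cr*.09,g+cr*.045]).round(1).tolist())
h=cv2.cvtColor(sd,cv2.COLOR_BGR2HSV);m=((h[...,2]<115)&(h[...,1]>70)&((h[...,0]<18)|(h[...,0]>170)))
y0=int(proj(S,[g-cr*.138])[0,1])
for y in list(range(y0-80,y0-55,2))+list(range(y0-20,y0+14,2)):
    r=np.flatnonzero(m[y,285:320])+285
    if len(r): print(y,r.min(),r.max(),len(r),end=' | ')
print()
u=proj(T,[g-cr*.138])[0].astype(int)
h=cv2.cvtColor(t,cv2.COLOR_BGR2HSV);m=((h[...,2]<80)&(h[...,1]>80)&(h[...,0]<20))
for y in range(u[1]-16,u[1]+18,2):
    r=np.flatnonzero(m[y,u[0]-20:u[0]+20])+u[0]-20
    if len(r): print(y,r.min(),r.max(),len(r),end=' | ')
E
python3 ms.py
```

```text
[0.52942646 0.00528484 0.19103225] [ 0.56788396 -0.03895566 -0.68034258]
crown [ 0.001 -0.007  1.   ] sole [0.5343 0.0483 0.0778]
side [[300.2, 238.4], [300.3, 221.8], [300.6, 170.6]]
top [[259.8, 232.4], [258.9, 231.7], [256.0, 229.3]]
158 315 316 2 | 160 315 317 3 | 162 316 318 3 | 164 296 319 13 | 166 294 319 15 | 168 294 319 15 | 170 295 319 13 | 172 304 319 4 | 174 317 319 3 | 176 317 317 1 | 218 297 306 10 | 220 297 306 10 | 222 297 306 10 | 224 297 306 10 | 226 297 306 10 | 228 297 306 10 | 230 297 306 10 | 232 295 310 16 | 234 292 311 20 | 236 292 312 21 | 238 292 312 21 | 240 293 311 19 | 242 294 309 16 | 244 295 306 12 | 
222 253 262 10 | 224 252 265 14 | 226 251 267 17 | 228 251 269 19 | 230 251 270 20 | 232 250 271 22 | 234 250 271 22 | 236 249 271 23 | 238 264 271 8 | 240 265 269 5 | 242 264 268 5 | 244 261 266 6 |
```

Predicted and measured foot agree (side column 302, top (259.4,233)), and touchdown should come about 60 mm down. Descending 52 mm, then slowly.

Call:
servo_tool:
  plan:
    - [0.015, 0.002, 0.009, 0, 0, 0, 0]
    - [0.035, 0.002, 0.02, 0, 0, 0, 0]
    - [0.055, 0.002, 0.032, 0, 0, 0, 0]
    - [0.072, 0.002, 0.042, 0, 0, 0, 0]
    - [0.082, 0.002, 0.048, 0, 0, 0, 0]
    - [0.09, 0.002, 0.0525, 0, 0, 0, 0]
    - [0.09, 0.002, 0.0525, 0, 0, 0, 0]
    - [0.09, 0.002, 0.0525, 0, 0, 0, 0]
    - [0.09, 0.002, 0.0525, 0, 0, 0, 0]
    - [0.09, 0.002, 0.0525, 0, 0, 0, 0]

```text
t: 21.4
tcp_pos: [0.5301, 0.0066, 0.1374]
eef_rot: [-3.134, 1.043, 1.403]
ft_force: [1.1, 0.1, -1.0]
opening: 0.314
gripper_force: 59.4
```

Call:
servo_tool:
  plan:
    - [0.0017, 0, 0.001, 0, 0, 0, 0]
    - [0.0035, 0, 0.002, 0, 0, 0, 0]
    - [0.0052, 0, 0.003, 0, 0, 0, 0]
    - [0.0069, 0, 0.004, 0, 0, 0, 0]
    - [0.0069, 0, 0.004, 0, 0, 0, 0]

```text
t: 21.9
tcp_pos: [0.5298, 0.0061, 0.1348]
eef_rot: [-3.135, 1.046, 1.402]
ft_force: [-1.5, 0.1, 6.9]
opening: 0.315
gripper_force: 59.5
```

```bash
python3 ms.py
```

```text
[0.52978106 0.00608681 0.1348226 ] [-1.47945522  0.06217936  6.87788444]
crown [ 0.003 -0.002  1.   ] sole [0.5343 0.0485 0.0214]
side [[300.0, 256.9], [300.1, 241.2], [300.2, 193.0]]
top [[260.8, 233.2], [259.9, 232.5], [256.9, 230.1]]
176 317 319 3 | 178 311 319 9 | 180 302 319 16 | 182 302 319 18 | 184 302 319 18 | 186 296 319 24 | 188 294 319 26 | 190 294 319 26 | 192 295 319 24 | 194 296 319 23 | 196 295 319 18 | 198 315 319 5 | 200 314 319 5 | 236 299 305 7 | 238 297 306 10 | 240 297 306 10 | 242 296 306 11 | 244 296 306 11 | 246 296 306 11 | 248 296 306 11 | 250 295 308 14 | 252 293 311 19 | 254 292 311 20 | 256 292 312 21 | 258 292 311 20 | 260 293 311 19 | 262 295 308 14 | 
223 254 262 9 | 225 254 266 13 | 227 253 269 17 | 229 252 270 19 | 231 252 272 21 | 233 251 272 22 | 235 251 272 22 | 237 256 272 17 | 239 265 271 7 | 241 265 270 6 | 243 263 269 7 | 245 261 265 5 |
```

Touchdown at 6.9 N, with the foot circle centred on the plinth (260.6,233 against 260.1,233.05). I'll soften the grip so she levels herself, then open.

Call:
servo_tool:
  plan:
    - [0, 0, 0, 0, 0, 0, 0]
    - [0, 0, 0, 0, 0, 0, 0]
    - [0, 0, 0, 0, 0, 0, 0]
  squeeze: 5

```text
t: 22.3
tcp_pos: [0.5298, 0.0063, 0.1337]
eef_rot: [-3.133, 1.044, 1.404]
ft_force: [-1.7, 0.2, 5.8]
opening: 0.323
gripper_force: 5.0
```

Call:
servo_tool:
  plan:
    - [0, 0, 0, 0, 0, 0, 0.34]
    - [0, 0, 0, 0, 0, 0, 0.37]
    - [0, 0, 0, 0, 0, 0, 0.42]
    - [0, 0, 0, 0, 0, 0, 0.5]
    - [0, 0, 0, 0, 0, 0, 0.6]
    - [0, 0, 0, 0, 0, 0, 0.7]
    - [0, 0, 0, 0, 0, 0, 0.7]

```text
t: 23.0
tcp_pos: [0.5299, 0.0065, 0.133]
eef_rot: [-3.132, 1.043, 1.405]
ft_force: [0.3, 0.4, -0.2]
opening: 0.683
gripper_force: 0.0
```

```bash
python3 ms.py
```

```text
[0.52989538 0.00651304 0.13295385] [ 0.33461625  0.44378786 -0.23839182]
crown [ 0.004 -0.005  1.   ] sole [0.5343 0.0493 0.0196]
side [[300.0, 257.7], [300.0, 242.0], [300.1, 193.7]]
top [[260.5, 233.2], [259.7, 232.5], [256.9, 230.0]]
177 316 319 4 | 179 303 319 17 | 181 302 319 18 | 183 302 319 18 | 185 303 319 17 | 187 298 319 22 | 189 296 319 24 | 191 296 319 24 | 193 297 319 23 | 195 298 319 22 | 197 298 319 19 | 199 319 319 1 | 237 298 306 9 | 239 297 306 10 | 241 296 306 11 | 243 296 305 10 | 245 296 306 11 | 247 295 306 12 | 249 295 306 12 | 251 293 309 17 | 253 292 310 19 | 255 291 311 21 | 257 291 311 21 | 259 291 310 20 | 261 293 309 17 | 263 297 306 10 | 
225 257 267 11 | 227 254 270 17 | 229 252 271 20 | 231 251 272 22 | 233 251 273 23 | 235 251 273 23 | 237 252 272 21 | 239 252 271 20 | 241 253 270 18 | 243 256 268 13 |
```

She stands level on the plinth: side foot 291-311, head from 296. Retreating along the fingers, then up.

Call:
servo_tool:
  plan:
    - [0, 0, -0.02, 0, 0, 0, 0.7]
    - [0, 0, -0.06, 0, 0, 0, 0.7]
    - [0, 0, -0.11, 0, 0, 0, 0.7]
    - [0, 0, -0.17, 0, 0, 0, 0.7]
    - [-0.05, 0, -0.23, 0, 0, 0, 0.7]
    - [-0.1, 0, -0.26, 0, 0, 0, 0.7]
    - [-0.15, 0, -0.28, 0, 0, 0, 0.7]
    - [-0.15, 0, -0.28, 0, 0, 0, 0.7]
    - [-0.15, 0, -0.28, 0, 0, 0, 0.7]
    - [-0.15, 0, -0.28, 0, 0, 0, 0.7]

```text
t: 24.1
tcp_pos: [0.5445, 0.0884, 0.267]
eef_rot: [-3.128, 1.044, 1.408]
ft_force: [0.1, -0.9, 0.0]
opening: 0.7
gripper_force: 0.0
```

```bash
python3 - <<'E'
from r import *
print(monitor.observe()['tcp_pos'],monitor.observe()['ft_force'])
S=cam('side');T=cam('top');sd=snapshot('side');t=snapshot('top')
print('ideal side',proj(S,[plin,plin+[0,0,.18]]).round(1).tolist(),'top',proj(T,[plin,plin+[0,0,.196]]).round(1).tolist())
h=cv2.cvtColor(sd,cv2.COLOR_BGR2HSV);m=((h[...,2]<115)&(h[...,1]>70)&((h[...,0]<18)|(h[...,0]>170)))
for y in range(178,266,5):
    r=np.flatnonzero(m[y,285:320])+285
    if len(r): print(y,r.min(),r.max(),len(r),end=' | ')
print()
h=cv2.cvtColor(t,cv2.COLOR_BGR2HSV);m=((h[...,2]<80)&(h[...,1]>80)&(h[...,0]<20))
for y in range(216,250,2):
    r=np.flatnonzero(m[y,235:285])+235
    if len(r): print(y,r.min(),r.max(),len(r),end=' | ')
E
```

```text
[0.54453482 0.08843571 0.2669883 ] [ 0.07534117 -0.93337281  0.03663589]
ideal side [[299.7, 258.1], [300.1, 195.6]] top [[260.7, 232.9], [256.2, 229.9]]
203 300 319 14 | 218 297 305 9 | 223 298 305 8 | 228 297 305 9 | 233 297 306 10 | 238 297 306 10 | 243 296 305 10 | 248 296 306 11 | 253 292 310 19 | 258 291 311 21 | 263 297 306 10 | 
224 259 266 8 | 226 254 269 16 | 228 252 271 20 | 230 251 272 22 | 232 251 273 23 | 234 251 273 23 | 236 251 273 23 | 238 252 272 21 | 240 253 271 19 | 242 254 269 16 | 244 257 266 10 |
```

The carving stands upright. Its foot centre in the top view is (262,234) against the plinth's (260,233), about 4 mm off, and the gripper is clear. Handing in.

```bash
python3 -c "
from bench import workorder
print(workorder.job_done())"
```

```text
the job is handed in; nothing more can be done
None
```

The round-footed carving was turned over in the clip and now stands upright, released, about 4 mm from the plinth's centre; the job is handed in at about 24 s of the 67 s allowed, no verdict was shown, and I viewed 11 pictures, one over the limit of 10.

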